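# Set up the ledge of the sloping painting board

### The job

Set up the sloping painting board for the next leather swatch: take the wooden peg out of its holder block and, holding it square to the sloping face, sweep its foot over the face inside the four white tick marks until it drops into the hidden hole, then push it fully home so that its collar sits on the face. After that, swing the aluminium ledge bar down the slope until it rests on the peg, and let go. Leave the other things on the table where they are.

Things in the scene. Friction and masses are not known exactly. Their poses are not given: they have to be found in the camera images.
- peg_mid (a point): Loose wooden peg, 84 mm tall, about 45 g: from the foot up a round shank d 12 mm, 24 mm long, foot bevelled to d 9.6 over 1.5 mm; round collar d 22, 24 mm tall; square grip 16 x 16, 36 mm tall. Point on its axis, 42 mm above the foot, 18 mm above the collar's underside. z up the peg, x and y square to the grip's flats. Starts upright in the holder, collar on the block. Fully home: point 18 mm out from the face.
- holder: Dark wooden block, 60 by 60 mm and 34 mm high, fixed to the table, with one loose hole (d 15 mm, 27 mm deep) on its vertical axis in which the peg stands. Origin at the centre of its underside, z up.
- easel: Sloping painting board: black face 300 mm wide, 220 mm along the slope, thin wooden edging, on wooden legs fixed to the table. It leans 25 degrees from level, rising away from the robot; the face's lower edge is 35 mm, its upper edge 128 mm above the table. Origin at the centre of the face; x straight up the slope, y left along it (seen from the robot), z square out of the face.
- peg_spot (a point): Marked spot: the nominal place of the peg hole on the face, ringed by four white ticks, at x -48, y -80 mm of the easel's axes (same axes). The real hole, d 13.8 mm, 27 mm deep, blind, square to the face, lies up to 7 mm off this point along x and up to 7 mm along y (new each time); a black hole in a black face, hard to see, with no useful bevel. The face is flat 30 mm all round.
- bar_pivot (a point): Pivot of the ledge bar on the board, 13.5 mm out from the face, at x -30, y +95 mm of the easel's axes. Its own axes turn with the bar: z out of the face, x across the bar (upper side at +7 mm), y along the bar, which runs 190 mm from the pivot towards -y and 10 mm towards +y.
- bar_end (a point): On the aluminium ledge bar, in the middle of its section, 185 mm from the pivot, 5 mm short of the free end; same axes as bar_pivot. The bar is 200 mm long, 14 mm wide, and stands 4 to 23 mm out from the face. When it rests on the seated peg, the peg's axis is 18 mm from the bar's middle line, on the -x side (7 mm half width + 11 mm collar radius).
- bar (a joint): Angle of the ledge bar, rad: 0 straight across the slope, growing as its free end swings up the slope (0.5 to 0.9 at the start). A stiff pivot (0.12 N m of friction) holds it wherever it is left; 1 to 2 N on its upper side turns it. Without the peg it can swing down to -0.25; on the peg it stops between about -0.06 and 0.06.
- jar: Bystander: glass jar, 72 mm across, with two stirring sticks. Origin at the centre of its underside.
- paint_bottle: Bystander: white bottle with a blue cap, 84 mm across, 210 mm tall. Origin at the centre of its underside.
- flat_brush: Bystander: flat brush with a black handle, 220 mm, lying in front of the board. Origin under its middle.
- swatch_a: Bystander: black leather-faced board, 150 by 110 by 4 mm, the lower of two. Origin at the centre of its underside.
- swatch_b: Bystander: black leather-faced board, 150 by 110 by 4 mm, the upper of two. Origin at the centre of its underside.
- tub: Bystander: white tub, 64 mm across, 45 mm tall. Origin at the centre of its underside.
- tape: Bystander: roll of paper tape lying flat, 100 mm across, 25 mm tall. Origin at the centre of its underside.

How it is judged (in metres and radians):
On the way, in this order (a step that is already met when the one before it is completed fails the run):
1. the peg is fully home in the hole of the board, the bar still swung up (z of peg_mid in the frame of peg_spot between 0.01 and 0.0205 m and x of peg_mid in the frame of peg_spot between -0.012 and 0.012 m and y of peg_mid in the frame of peg_spot between -0.012 and 0.012 m and angle between the z axis of peg_mid and the z axis of peg_spot, either way round below 0.12 rad and value of joint bar above 0.3 rad), for 0.2 s.
2. the ledge bar rests on the seated peg (z of peg_mid in the frame of peg_spot between 0.01 and 0.0205 m and x of peg_mid in the frame of peg_spot between -0.012 and 0.012 m and y of peg_mid in the frame of peg_spot between -0.012 and 0.012 m and angle between the z axis of peg_mid and the z axis of peg_spot, either way round below 0.12 rad and x of peg_mid in the frame of bar_end between -0.021 and -0.015 m), for 0.2 s.
At the end, for the whole second after the job is handed in: The peg stands in the board's hole, square to the face within 0.12 rad, its collar within 2.5 mm of the face; the bar lies against the upper side of the peg's collar (peg axis 15 to 21 mm from the bar's middle line, 18 mm in contact) and is at rest (all of step 2 and velocity of joint bar between -0.05 and 0.05 rad/s); the robot touches nothing.
It fails at once if one of the bystanders is shoved or knocked over (moved more than 30 mm) (distance of any of jar, paint_bottle, flat_brush, swatch_a, swatch_b, tub, tape from where it was at the start of the episode above 0.03 m).
It also fails if it takes over 72 s, if anything falls off the work surface, if the arm or the gripper's body presses on something with over 40 N, if the wrist force passes 120 N, or if a joint passes its speed limit or range.

### The arm

A 6-joint arm with a two-finger parallel gripper is mounted at the origin on the work surface. World frame = base frame: x ahead of the robot, y to its left, z up, the work surface at z = 0. Lengths are in mm, angles in degrees, forces in N, time in s.
With the tool pointing down it reaches from about 350 to 850 mm from the base axis. Payload 8.1 kg.
Tool frame: the origin (TCP) lies midway between the tips of the shut fingers; the grasp point (between the pads) lies 19 mm behind it (hold_point_z is the distance from the TCP to the grasp point, in mm); z points along the fingers, y is the direction in which the jaws open and shut (so a half turn about z gives the same grasp; the last joint's range is limited). The gripper opens to 85 mm and grips with 20 to 120 N. Pads are 22 mm wide; open, the fingers measure 114 mm over their backs; the gripper's body (76 mm by 85 mm) begins 54 mm behind the grasp point. The pads swing forward as they close: fully open they stand 13 mm farther back than shut.
Start: joints at [-74.909, 7.471, 85.268, -0, 87.261, -4.893], TCP at [205.082, -563.867, 231.292] pointing down, gripper open.
Joint ranges: [-169.43, 169.43], [-51.17, 129.36], [1.28, 143.12], [-76.62, 256.62], [0, 156.53], [-152.29, 152.29]. Speed limits (degrees/s): [136.94, 136.94, 159.86, 180, 180, 180].

### API

Orientations are given as [roll, pitch, yaw] about the fixed x, y, z axes, in that order (R = Rz(yaw) Ry(pitch) Rx(roll)).
In Python, from bench import sense, snapshot, camera_params, hand_in, hold_point_z gives the robot as it stands.
- The arm moves only by the tool servo_tool, never from a script. Its argument "motion" is a list of rows, each a list of 7 numbers: the finger opening in mm, from 0 to 85.4, then the shift along the tool's x, y, z in mm, then the turn, a rotation vector about the tool's x, y, z in rad. A call has 1 to 10 rows; each row shifts and turns the pose as measured when the row begins, along the tool's axes as they then stand; what a row does not reach is not made up. A row lasts 1/10 s, in which the tool goes at most 50 mm and 8.59 degrees, less where a joint would pass 70% of its speed; a pose out of reach is approached as far as the arm can. A call with a gripper value outside its range is refused whole. The fingers move at their own pace and stop on an object; "force" is the grip in N (left out, the last holds). Time passes only in rows, so rows that do not move let the fingers close. It gives the time, the measured TCP pose, the force and the opening at its end, in the units of the state.
- sense(): the state, without advancing time (a new reading comes with each control period).
- snapshot(name): name is "side" or "top"; returns the picture (420x560x3 uint8, blue, green, red); there is no depth.
- camera_params(name): a dict with "fx", "fy", "cx", "cy" (pixels), "D" ([k1, k2, p1, p2, k3] as OpenCV has them; the pictures are not rectified), "R" (3x3) and "t" (3): a world point X has camera coordinates R X + t. Camera axes: x right, y down, z forward; pixel columns grow to the right and rows downward; lengths in mm; the calibration is good to about 2 mm. A picture is of the moment at which its call begins. camera_params takes no time and is no camera call.
- hand_in(): hands the job in, once; it reports no verdict.
The state is a dict: "time": time; "joint_pos": joint angles; "qd": joint speeds; "joint_efforts": joint torques, N m; "tool_pos": TCP position; "tcp_rot": TCP orientation; "ft_force": force on the tool from outside, world axes, zero at the start; "wrist_torque": the same for the moment, N m; "finger_gap": finger opening in mm.
Only numpy, scipy, OpenCV 4.12 (cv2) and the standard library are available. Lean on these libraries where they do the work, as an engineer would, in place of code of your own. Each camera call takes 0.05 s, during which the arm holds its last target. There are 200 camera calls.

## Working session

There is one attempt and no reset: what is moved stays moved. The work goes in short steps, Python scripts to look and compute and a tool call to move; the robot and the scene stay as the last step left them, time stands still between calls to the robot, and variables do not carry over. Pictures are saved under pics/ and viewed, about 8 in all and at most 12, crops included, and the job is handed in when it is done.

Besides the shell and the picture viewer there is one more tool, called after "Emit:" as name([rows], argument=value, ...), one row to a line, values as JSON. servo_tool: Moves the arm, as the interface text tells. Its arguments: {"type":"object","properties":{"motion":{"type":"array"},"force":{"type":"number"}},"required":["motion"]}

```bash
mkdir -p pics; ls
python3 - <<'E'
from bench import *
import cv2
print(sense()); print(hold_point_z)
for n in("side","top"):
    im=snapshot(n); cv2.imwrite(f"pics/{n}0.png",im); print(camera_params(n))
E
```

```text
pics
{'time': 0.0, 'joint_pos': array([-7.49086968e+01,  7.51446297e+00,  8.53278936e+01,  2.55628275e-03,
        8.72590740e+01, -4.89240324e+00]), 'qd': array([-0.01376149,  0.00495496, -0.06718898, -0.02091375, -0.07436427,
       -0.04066426]), 'joint_efforts': array([ 7.62177533e-04, -5.69394064e+01, -5.00559926e+01, -2.25147169e-04,
        1.45479647e-02, -2.40830281e-05]), 'tool_pos': array([ 204.95869108, -563.35459324,  230.2644071 ]), 'tcp_rot': array([-1.79899157e+02, -1.11943149e-02,  1.99835721e+01]), 'ft_force': array([-0.1194273 , -0.83732487,  0.01478944]), 'wrist_torque': array([ 0.07888262,  0.01605993, -0.00294527]), 'finger_gap': 85.77895944269596}
18.700000000000003
{'fx': 399.50571389833544, 'fy': 399.50571389833544, 'cx': 285.810417743167, 'cy': 211.40155617479726, 'D': array([-0.01991694,  0.        ,  0.        ,  0.        ,  0.        ]), 'R': array([[ 0.99512169, -0.09655923,  0.02022689],
       [-0.0384325 , -0.56825799, -0.82195243],
       [ 0.09086119,  0.81716533, -0.56919687]]), 't': array([-543.48463355,   78.50342182,  928.04050946])}
{'fx': 531.1199044745409, 'fy': 531.1199044745409, 'cx': 279.9012242060689, 'cy': 210.19381592358738, 'D': array([-0.18951489,  0.        ,  0.        ,  0.        ,  0.        ]), 'R': array([[ 0.00330177, -0.99998781, -0.00367232],
       [-0.99896019, -0.00313135, -0.0454833 ],
       [ 0.04547124,  0.00381868, -0.99895835]]), 't': array([   6.8500178 ,  557.64369968, 1460.32562319])}
```

View pics/top0.png

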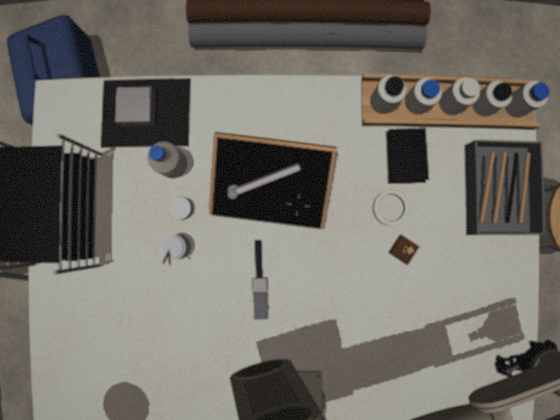

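View pics/side0.png

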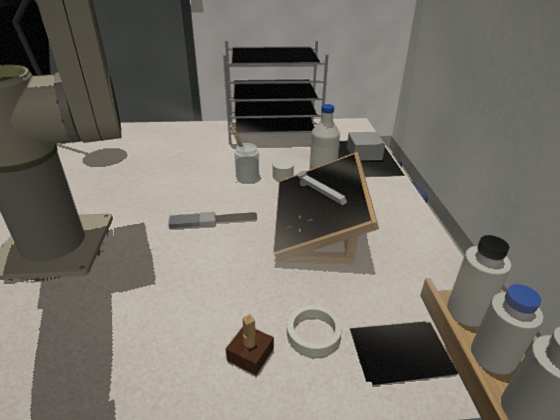

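The top view shows the board at about (210–337, 133–228), the ticks near (298,205), the bar pivot near (233,191) with its end near (300,167), and the holder near (404,249). The side view shows the peg upright in its holder at (249,340). I'll enlarge crops of these.

Run:
```python
import cv2,numpy as np
t=cv2.imread("pics/top0.png")
b=cv2.resize(t[125:235,200:345],None,fx=5.5,fy=5.5,interpolation=cv2.INTER_CUBIC)
b=(255*(b/255.)**.6).astype(np.uint8)
cv2.imwrite("pics/c1.png",b) 
h=cv2.resize(t[225:275,375:430],None,fx=8,fy=8,interpolation=cv2.INTER_CUBIC)
s=cv2.imread("pics/side0.png")
s=cv2.resize(s[305:375,220:280],None,fx=8,fy=8,interpolation=cv2.INTER_CUBIC)[:560,:]
c=np.zeros((600,800,3),np.uint8); hh=cv2.resize(h,(320,291)); 
c[:291,:320]=hh; c[:560,320:800]=s
cv2.imwrite("pics/c2.png",(255*(c/255.)**.6).astype(np.uint8))
```

```text
(no output)
```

View pics/c1.png

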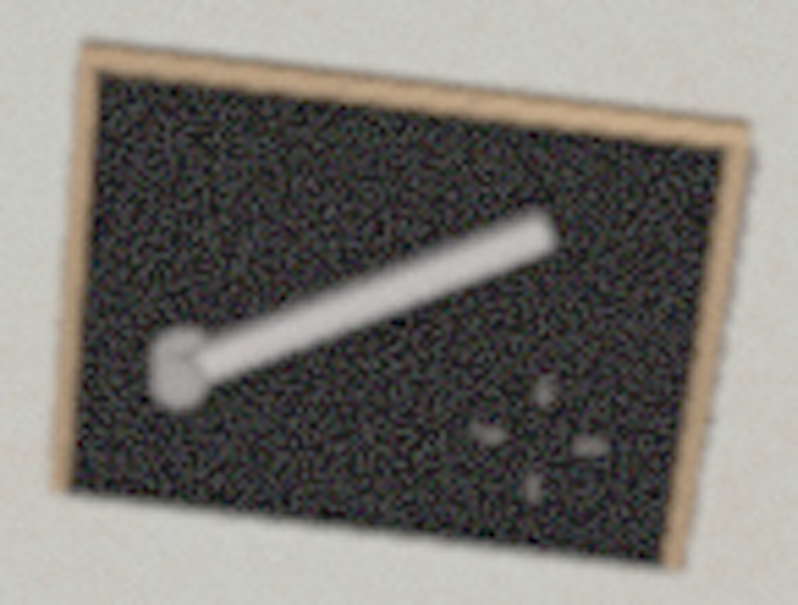

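View pics/c2.png

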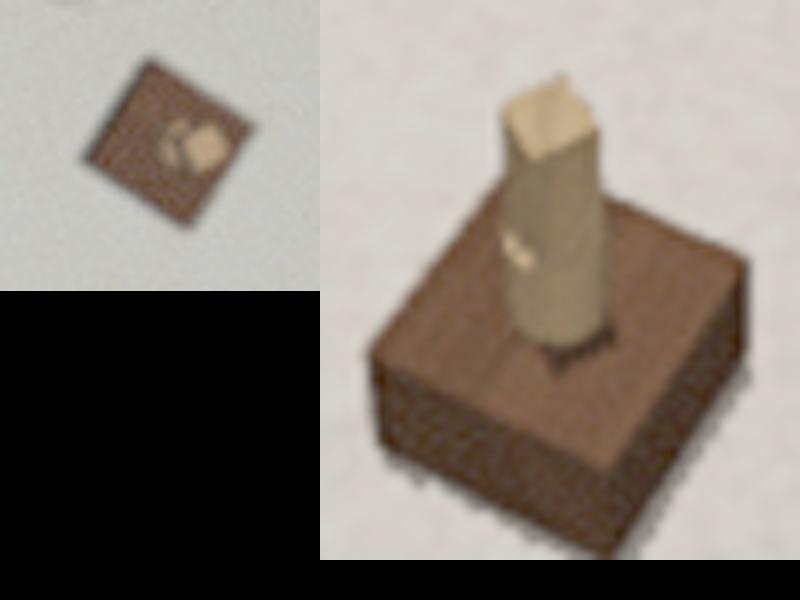

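Top crop, in crop pixels: the ticks are at (546,390), (488,433), (590,445) and (534,488), and the face's inner corners at (98,72), (722,150), (665,560) and (72,490). The holder's corners and the peg top (205,146) are clear in both views. I still need the side view of the board.

Run:
```python
import cv2,numpy as np
s=cv2.imread("pics/side0.png")
b=cv2.resize(s[150:270,265:385],None,fx=5,fy=5,interpolation=cv2.INTER_CUBIC)
cv2.imwrite("pics/c3.png",(255*(b/255.)**.6).astype(np.uint8))
```

```text
(no output)
```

View pics/c3.png

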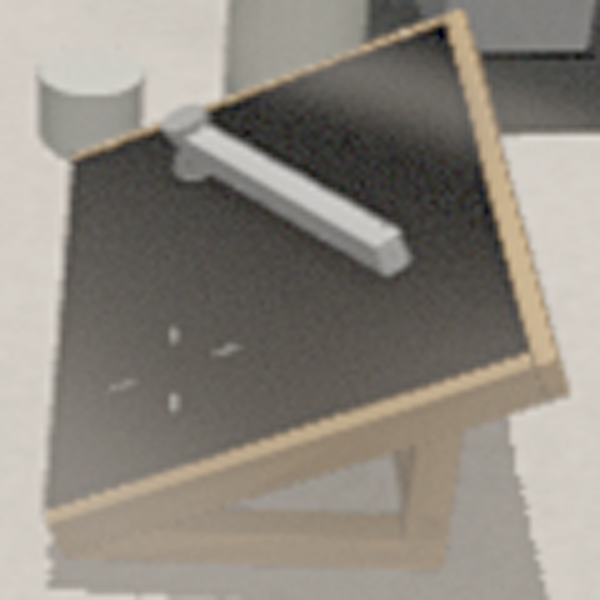

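```bash
cat > h.py <<'E'
import numpy as np,cv2
from scipy.optimize import least_squares
from scipy.spatial.transform import Rotation as Ro
from bench import *
P={n:camera_params(n) for n in("side","top")}
def proj(n,X):
    p=P[n]; K=np.array([[p["fx"],0,p["cx"]],[0,p["fy"],p["cy"]],[0,0,1]])
    return cv2.projectPoints(np.atleast_2d(np.float64(X)),cv2.Rodrigues(p["R"])[0],p["t"],K,p["D"])[0][:,0]
def un(px,s,o): return (np.float64(px)+.5)/s-.5+np.array(o)
def easel(x,y,yaw): # R, origin
    return Ro.from_euler("ZY",[yaw,-25],degrees=True).as_matrix(),np.array([x,y,81.5])
E
cat > fit.py <<'E'
from h import *
T=lambda p:un(p,5.5,(200,125)); S=lambda p:un(p,5,(265,150))
tt=T([(546,390),(488,433),(590,445),(534,488)]).mean(0); ts=S([(228,349),(122,384),(174,335),(174,402)]).mean(0)
ct=T([(98,72),(722,150),(665,560),(72,490)]); cs=S([(447,30),(530,355),(50,512),(75,160)])
sg=np.array([[1,1],[1,-1],[-1,-1],[-1,1]])
def res(q):
    R,o=easel(*q[:3]); w=lambda a:np.array(a)@R.T+o
    c=np.c_[sg*q[3:5],np.zeros(4)]; sp=[[-48,-80,0]]
    ofs=np.array(q[5:7]) # side image offset (calibration)
    return np.r_[3*(proj("top",w(sp))-tt).ravel(),3*(proj("side",w(sp))-ts).ravel(),(proj("top",w(c))-ct).ravel(),(proj("side",w(c))-cs).ravel()]
f=least_squares(res,[560,0,-5,110,150]); print(f.x.round(2)); print(f.fun.round(1))
R,o=easel(*f.x[:3]); print("spot",R@[-48,-80,0]+o)
# bar: end centre on top surface (z=23), from top px
pe=T([(547,231)])[0]; pp=T([(180,375)])[0]
piv=np.array([-30,95,0.])
g=lambda a:R@(piv+[190*np.sin(a),-190*np.cos(a),23])+o
for n,px in(("top",pe),("side",S([(395,240)])[0])):
    b=least_squares(lambda a:(proj(n,g(a[0]))[0]-px),[.6]); print("bar",n,b.x,b.fun)
# holder
Ht=lambda p:un(p,5.82,(375,225)); Hs=lambda p:un(np.array(p)-[320,0],8,(220,305))
ht=Ht([(150,60),(255,127),(188,228),(85,158)]); hs=Hs([(748,262),(610,468),(372,353),(510,180)])
def hr(q,only=None):
    a=np.radians(q[2]); c=np.array([[30*np.cos(a+k*np.pi/2)*2**.5+q[0],30*np.sin(a+k*np.pi/2)*2**.5+q[1],34] for k in (0,-1,-2,-3)])
    return np.r_[(proj("top",c)-ht).ravel(),(proj("side",c)-hs).ravel()]
f=least_squares(hr,[480,-230,10]); print("holder x,y,diag-angle",f.x.round(2),f.fun.round(1))
pt=Ht([(205,146)])[0]; ps=Hs([(551,119)])[0]
f=least_squares(lambda q:np.r_[proj("top",[*q,94])[0]-pt,proj("side",[*q,94])[0]-ps],[480,-230]); print("peg",f.x,f.fun)
x,y=f.x
tc=Hs([(563,80),(597,125),(538,158),(505,112)])
def tr(q):
    a=np.radians(q[2]); c=np.array([[8*2**.5*np.cos(a+k*np.pi/2)+q[0],8*2**.5*np.sin(a+k*np.pi/2)+q[1],94] for k in(0,-1,-2,-3)])
    return (proj("side",c)-tc).ravel()
f=least_squares(tr,[x,y,20]); print("pegtop side only, diag",f.x,f.fun.round(1))
E
python3 fit.py
```

```text
[625.33  35.19  -7.02 107.71 148.76]
[-0.3 -1.4 -0.3  2.  -0.  -0.2  0.6 -0.2 -0.7  0.9 -0.8 -0.1 -0.8 -1.1
 -1.  -0.5 -0.4 -1.  -0.1  0.2]
spot [572.37028412 -38.8921153   61.21432344]
bar top [0.51603938] [-0.05970162  0.02570299]
bar side [0.53163666] [-0.48848374 -0.67818506]
holder x,y,diag-angle [ 450.96 -334.44   12.68] [ 0.6 -1.   0.6 -0.9  0.7  0.2  0.4  0.6  0.3 -0.5 -0.   0.9 -1.4  0.6
  0.3 -3.2]
peg [ 451.11801708 -334.75944658] [-0.19578118 -0.20757163 -0.11684505  0.15044563]
pegtop side only, diag [ 451.27224563 -334.28205112   74.57390166] [ 0.2 -0.6  1.1  0.2 -0.2  0.6 -1.1 -0.3]
```

Run:
```python
import cv2,numpy as np
t=cv2.imread("pics/top0.png");s=cv2.imread("pics/side0.png")
a=cv2.resize(t[239:259,395:415],(400,400),interpolation=cv2.INTER_CUBIC)
b=cv2.resize(s[310:330,238:258],(400,400),interpolation=cv2.INTER_CUBIC)
cv2.imwrite("pics/c4.png",np.hstack([a,b]))
```

```text
(no output)
```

View pics/c4.png

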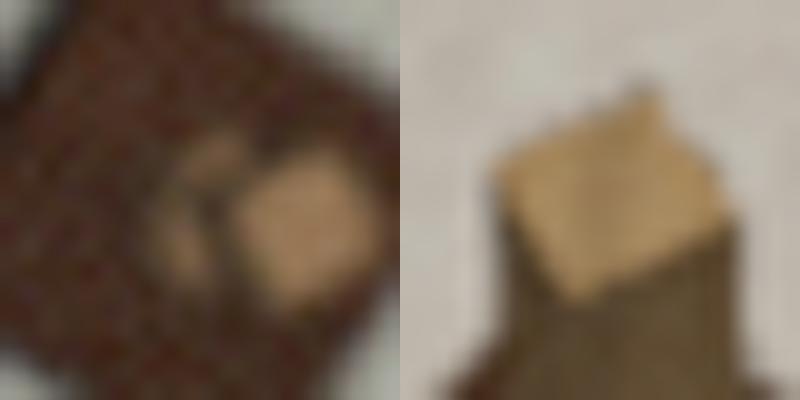

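```bash
cat >> h.py <<'E'
def plan(pos,rot,n=None,gap=None):
    """rows from the measured pose to the target TCP pose"""
    s=sense(); R0=Ro.from_euler("xyz",s["tcp_rot"],degrees=True); R1=rot
    p0=np.array(s["tool_pos"]); d=np.array(pos)-p0; rv=(R0.inv()*R1).as_rotvec()
    n=n or int(max(np.ceil(np.linalg.norm(d)/35),np.ceil(np.degrees(np.linalg.norm(rv))/7),1))
    print("n",n,"dist",np.linalg.norm(d).round(1),"ang",np.degrees(np.linalg.norm(rv)).round(2))
    for i in range(n):
        Ri=R0*Ro.from_rotvec(rv*i/n); sh=Ri.inv().apply(d/n)
        print([gap or round(s["finger_gap"]),*[round(float(v),1) for v in sh],*[round(float(v),4) for v in rv/n]])
E
python3 - <<'E'
from h import *
tc=un([(250,90),(335,215),(175,300),(100,170)],20,(238,310)); tt=un([(330,150),(378,230),(285,305),(235,210)],20,(395,239))
def sq(q):
    a=np.radians(q[2]); return np.array([[8*2**.5*np.cos(a+k*np.pi/2)+q[0],8*2**.5*np.sin(a+k*np.pi/2)+q[1],94] for k in(0,-1,-2,-3)])
for g in(20,60):
  f=least_squares(lambda q:(proj("side",sq(q))-tc).ravel(),[451,-334,g]); print("side",f.x.round(1),f.fun.round(1))
  f=least_squares(lambda q:(proj("top",sq(q))-tt).ravel(),[451,-334,g]); print("top",f.x.round(1),f.fun.round(1))
E
```

```text
side [ 451.1 -333.9   72. ] [ 0.3 -0.2  0.8  0.2 -0.1  0.1 -1.  -0.1]
top [ 450.5 -335.5  -12.4] [-0.3 -0.5  0.5  0.6  0.2  0.1 -0.5 -0.2]
side [ 451.1 -333.9   72. ] [ 0.3 -0.2  0.8  0.2 -0.1  0.1 -1.  -0.1]
top [ 450.5 -335.5  -12.4] [-0.3 -0.5  0.5  0.6  0.2  0.1 -0.5 -0.2]
```

Run:
```python
from h import *
plan([451,-334.5,150],Ro.from_euler("xyz",[180,0,30],degrees=True))
```

```text
n 10 dist 345.5 ang 10.02
[85, 30.9, -13.1, 8.1, -0.0002, -0.0, -0.0175]
[85, 31.2, -12.5, 8.1, -0.0002, -0.0, -0.0175]
[85, 31.4, -12.0, 8.1, -0.0002, -0.0, -0.0175]
[85, 31.6, -11.5, 8.1, -0.0002, -0.0, -0.0175]
[85, 31.8, -10.9, 8.0, -0.0002, -0.0, -0.0175]
[85, 32.0, -10.3, 8.0, -0.0002, -0.0, -0.0175]
[85, 32.1, -9.8, 8.0, -0.0002, -0.0, -0.0175]
[85, 32.3, -9.2, 8.0, -0.0002, -0.0, -0.0175]
[85, 32.5, -8.7, 8.0, -0.0002, -0.0, -0.0175]
[85, 32.6, -8.1, 8.0, -0.0002, -0.0, -0.0175]
```

Emit:
servo_tool([
  [85,31,-13,8,0,0,-0.0175],
  [85,31,-12.5,8,0,0,-0.0175],
  [85,31,-12,8,0,0,-0.0175],
  [85,32,-11.5,8,0,0,-0.0175],
  [85,32,-11,8,0,0,-0.0175],
  [85,32,-10,8,0,0,-0.0175],
  [85,32,-10,8,0,0,-0.0175],
  [85,32,-9,8,0,0,-0.0175],
  [85,32,-9,8,0,0,-0.0175],
  [85,33,-8,8,0,0,-0.0175],
])

```text
time: 1.1
tool_pos: [453.9, -327.2, 143.7]
tcp_rot: [-179.6, 0.1, 29.9]
ft_force: [0.9, 0.0, 0.2]
finger_gap: 85.3
```

Run:
```python
from h import *
plan([451,-334.5,150],Ro.from_euler("xyz",[180,0,30],degrees=True))
```

```text
n 1 dist 10.1 ang 0.39
[85, -6.2, 4.8, -6.3, -0.0065, 0.0017, -0.0012]
```

Emit:
servo_tool([
  [85,-6.2,4.8,0,-0.0065,0.0017,0],
  [85,0,0,0,0,0,0],
  [85,0,0,25,0,0,0],
  [85,0,0,25,0,0,0],
  [85,0,0,20,0,0,0],
])

```text
time: 1.6
tool_pos: [453.6, -333.6, 73.6]
tcp_rot: [179.8, -0.1, 30.1]
ft_force: [0.7, -0.9, -0.7]
finger_gap: 85.2
```

Run:
```python
from h import *
plan([451,-334.5,60.5],Ro.from_euler("xyz",[180,0,30],degrees=True),1)
```

```text
n 1 dist 13.4 ang 0.26
[85, -2.7, -0.6, 13.1, 0.0032, -0.002, 0.0026]
```

Emit:
servo_tool([
  [85,-2.5,-0.6,13,0.003,-0.002,0.0026],
  [85,0,0,0,0,0,0],
  [10,0,0,0,0,0,0],
  [10,0,0,0,0,0,0],
  [10,0,0,0,0,0,0],
  [10,0,0,0,0,0,0],
  [10,0,0,0,0,0,0],
  [10,0,0,0,0,0,0],
], force=25)

```text
time: 2.4
tool_pos: [449.1, -336.4, 61.3]
tcp_rot: [-180.0, 0.0, 29.7]
ft_force: [-0.2, -0.3, -1.7]
finger_gap: 15.5
```

Emit:
servo_tool([
  [10,0,0,0,0,0,0],
  [10,0,0,0,0,0,0],
  [10,0,0,-10,0,0,0],
  [10,0,0,-20,0,0,0],
  [10,0,0,-30,0,0,0],
  [10,0,0,-30,0,0,0],
  [10,0,0,-30,0,0,0],
  [10,0,0,0,0,0,0],
], force=70)

```text
time: 3.2
tool_pos: [449.0, -336.1, 188.4]
tcp_rot: [-180.0, 0.0, 29.8]
ft_force: [0.7, -0.8, 0.8]
finger_gap: 14.5
```

Run:
```python
from h import *
s=sense(); print(s["tool_pos"],s["tcp_rot"],s["joint_pos"],s["finger_gap"])
a=snapshot("side"); 
print(proj("side",s["tool_pos"]))
u,v=proj("side",s["tool_pos"])[0].astype(int)
cv2.imwrite("pics/g1.png",cv2.resize(a[v-60:v+60,u-60:u+60],None,fx=5,fy=5,interpolation=cv2.INTER_CUBIC))
R,o=easel(625.33,35.19,-7.02)
Rt=Ro.from_matrix(R@np.diag([1,-1,-1.])); print("tgt rot",Rt.as_euler("xyz",degrees=True))
plan(R@[-48,-80,95]+o,Rt)
```

```text
[ 448.96622609 -336.12467086  188.35966101] [-1.79955467e+02  4.84664588e-02  2.97709977e+01] [-4.20377113e+01  2.84719822e+00  9.46823456e+01 -3.24164941e-02
  8.25278955e+01  1.81955415e+01] 14.530944563951323
[[244.7015923  277.66741324]]
tgt rot [180.   -25.    -7.02]
n 10 dist 315.5 ang 44.32
[15, 22.3, -22.0, 3.9, -0.0143, 0.0424, 0.0631]
[15, 20.7, -23.4, 4.5, -0.0143, 0.0424, 0.0631]
[15, 19.0, -24.7, 5.0, -0.0143, 0.0424, 0.0631]
[15, 17.1, -25.9, 5.4, -0.0143, 0.0424, 0.0631]
[15, 15.2, -27.0, 5.7, -0.0143, 0.0424, 0.0631]
[15, 13.2, -28.0, 5.9, -0.0143, 0.0424, 0.0631]
[15, 11.2, -28.9, 6.0, -0.0143, 0.0424, 0.0631]
[15, 9.1, -29.6, 6.0, -0.0143, 0.0424, 0.0631]
[15, 7.0, -30.2, 6.0, -0.0143, 0.0424, 0.0631]
[15, 4.8, -30.6, 5.8, -0.0143, 0.0424, 0.0631]
```

View pics/g1.png

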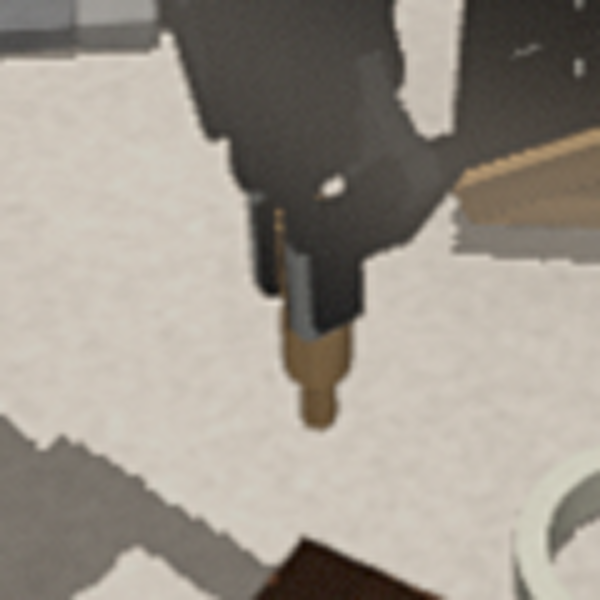

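The peg is held upright, with its collar just below the fingertips and its foot at about (318,425) in the crop. I'll move it over the board and tilt it.

Emit:
servo_tool([
  [10,22,-22,4,-0.0143,0.0424,0.0631],
  [10,21,-23,4.5,-0.0143,0.0424,0.0631],
  [10,19,-25,5,-0.0143,0.0424,0.0631],
  [10,17,-26,5.4,-0.0143,0.0424,0.0631],
  [10,15,-27,5.7,-0.0143,0.0424,0.0631],
  [10,13,-28,5.9,-0.0143,0.0424,0.0631],
  [10,11,-29,6,-0.0143,0.0424,0.0631],
  [10,9,-29.6,6,-0.0143,0.0424,0.0631],
  [10,7,-30,6,-0.0143,0.0424,0.0631],
  [10,5,-30.6,5.8,-0.0143,0.0424,0.0631],
])

```text
time: 4.25
tool_pos: [532.8, -27.0, 138.0]
tcp_rot: [-179.3, -25.3, -9.2]
ft_force: [0.4, -0.2, -0.2]
finger_gap: 14.8
```

```bash
cat >> h.py <<'E'
ER,EO=easel(625.33,35.19,-7.02)
RT=Ro.from_matrix(ER@np.diag([1,-1,-1.]))
def inE():
    s=sense(); print("easel TCP",(ER.T@(s["tool_pos"]-EO)).round(1),"rot err tool",(Ro.from_euler("xyz",s["tcp_rot"],degrees=True).inv()*RT).as_rotvec().round(4),"F easel",(ER.T@s["ft_force"]).round(1),"gap",round(s["finger_gap"],1),"q",s["joint_pos"].round(0),s["time"])
E
python3 - <<'E'
from h import *
inE(); plan(ER@[-48,-80,70]+EO,RT)
E
```

```text
easel TCP [-52.5 -73.   86.8] rot err tool [ 0.0034 -0.0056 -0.0338] F easel [ 0.3 -0.1 -0.3] gap 14.8 q [ -9. -24. 127.   1.  51.  90.] 4.25
n 1 dist 18.8 ang 1.97
[15, 4.6, 6.8, 16.9, 0.0034, -0.0056, -0.0338]
```

Run:
```python
from h import *
R=Ro.from_euler("xyz",[-179.955,.048,29.77],degrees=True); p=np.array([448.966,-336.125,188.36])
for d in([0,0,50],[2.5,0,50],[0,2.5,50],[0,0,48],[0,0,26],[2.5,0,26]): print(d,((proj("side",p+R.apply(d))[0]-[184,217]+.5)*5-.5).round(1))
```

```text
[0, 0, 50] [311.6 423.1]
[2.5, 0, 50] [318.6 419.7]
[0, 2.5, 50] [315.8 428.2]
[0, 0, 48] [311.4 418.6]
[0, 0, 26] [308.8 368. ]
[2.5, 0, 26] [315.9 364.6]
```

Emit:
servo_tool([
  [10,4.6,6.8,10,0.0034,-0.0056,-0.0338],
  [10,0,0,0,0,0,0],
])

```text
time: 4.45
tool_pos: [537.9, -28.3, 126.9]
tcp_rot: [-179.8, -24.8, -7.0]
ft_force: [-0.5, -0.3, 0.1]
finger_gap: 15.2
```

Run:
```python
from h import *
inE();s=sense();R=Ro.from_euler("xyz",s["tcp_rot"],degrees=True)
a=snapshot("side"); u,v=proj("side",s["tool_pos"])[0].astype(int); print(u,v)
k=cv2.resize(a[v-40:v+80,u-60:u+60],None,fx=5,fy=5,interpolation=cv2.INTER_CUBIC)
cv2.imwrite("pics/g2.png",(255*(k/255.)**.6).astype(np.uint8))
for d in([0,0,50],[2.5,0,50],[0,2.5,50],[0,0,26],[2.5,0,26]): print(d,((proj("side",s["tool_pos"]+R.apply(d))[0]-[u-60,v-40]+.5)*5-.5).round(1))
```

```text
easel TCP [-52.4 -73.7  74.6] rot err tool [-0.0044  0.0035  0.0011] F easel [-0.4 -0.4  0.2] gap 15.2 q [ -9. -22. 127.   2.  50.  87.] 4.45
284 197
[0, 0, 50] [348.7 290.4]
[2.5, 0, 50] [353.8 288.7]
[0, 2.5, 50] [348.7 293.6]
[0, 0, 26] [327.8 250.1]
[2.5, 0, 26] [332.9 248.3]
```

View pics/g2.png

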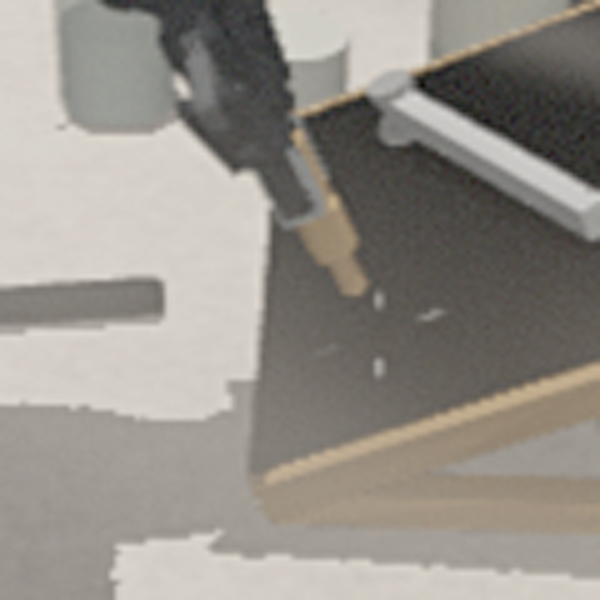

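The foot is at crop (353,289), which puts the peg axis about 2.4 mm along tool +x from the TCP. So the TCP centre for the search is easel (-50.4, -80). I'll start the raster at one corner.

Emit:
servo_tool([
  [10,-6,-1.5,9,-0.002,0.002,0],
  [10,0,0,9,0,0,0],
  [10,0,0,0,0,0,0],
])

```text
time: 4.8
tool_pos: [539.0, -28.6, 106.2]
tcp_rot: [-179.8, -24.8, -7.3]
ft_force: [-0.7, 0.0, 0.2]
finger_gap: 15.0
```

```bash
python3 -c "
from h import *
inE();plan(ER@[-58.4,-72,53]+EO,RT,1)"
```

```text
easel TCP [-60.2 -73.8  55.3] rot err tool [-0.0008  0.0033 -0.0051] F easel [-0.5 -0.1  0.5] gap 15.0 q [ -9. -20. 128.   1.  47.  88.] 4.8
n 1 dist 3.4 ang 0.35
[15, 1.8, -1.8, 2.3, -0.0008, 0.0033, -0.0051]
```

Emit:
servo_tool([
  [10,1.8,-1.8,2,0,0.002,-0.005],
  [10,0,0,2,0,0,0],
  [10,0,0,2,0,0,0],
  [10,0,0,2,0,0,0],
])

```text
time: 5.2
tool_pos: [546.7, -28.4, 103.8]
tcp_rot: [-179.9, -25.1, -7.2]
ft_force: [-11.9, 3.2, 18.9]
finger_gap: 15.0
```

```bash
python3 -c "
from h import *
inE()"
```

```text
easel TCP [-54.3 -72.7  49.9] rot err tool [-0.0008 -0.0026 -0.0021] F easel [-3.1  1.7 22.3] gap 15.0 q [ -9. -18. 127.   1.  46.  88.] 5.2
```

Emit:
servo_tool([
  [10,-4,0,-2,0,0,0],
  [10,0,0,1.5,0,0,0],
  [10,0,2.5,1,0,0,0],
  [10,0,2.5,1,0,0,0],
  [10,0,2.5,1,0,0,0],
  [10,0,2.5,1,0,0,0],
  [10,0,2.5,1,0,0,0],
  [10,0,2.5,1,0,0,0],
])

```text
time: 6.0
tool_pos: [546.8, -36.9, 104.8]
tcp_rot: [-179.1, -25.4, -7.3]
ft_force: [-15.4, 11.6, 19.3]
finger_gap: 14.7
```

```bash
python3 -c "
from h import *
inE()"
```

```text
easel TCP [-52.8 -81.2  50.3] rot err tool [-0.0143 -0.0064 -0.0047] F easel [-7.   9.6 24.5] gap 14.7 q [-11. -18. 127.   3.  46.  84.] 6.0
```

Emit:
servo_tool([
  [10,-4,3,-1.5,-0.014,-0.006,-0.004],
  [10,-2,2,0,0,0,0],
  [10,0,0,1,0,0,0],
  [10,-0.3,-2.5,0.5,0,0,0],
  [10,-0.3,-2.5,0.5,0,0,0],
  [10,-0.3,-2.5,0.5,0,0,0],
  [10,-0.3,-2.5,0.5,0,0,0],
  [10,-0.3,-2.5,0.5,0,0,0],
])

```text
time: 6.8
tool_pos: [544.0, -35.0, 103.6]
tcp_rot: [179.5, -25.3, -7.0]
ft_force: [-7.0, -4.0, 8.4]
finger_gap: 14.8
```

```bash
python3 -c "
from h import *
inE()"
```

```text
easel TCP [-56.  -79.6  50.5] rot err tool [ 0.0088 -0.0061  0.    ] F easel [-2.3 -4.8 10.3] gap 14.8 q [ -9. -19. 127.   1.  46.  87.] 6.8
```

Emit:
servo_tool([
  [10,-2,-2,-0.3,0.008,-0.006,0],
  [10,-0.8,-3.5,0.5,0,-0.002,0],
  [10,-0.8,-3.5,0.5,0,-0.002,0],
  [10,-0.8,-3.5,0.5,0,-0.002,0],
  [10,-0.8,-3.5,0.5,0,-0.002,0],
])

```text
time: 7.3
tool_pos: [544.6, -21.7, 103.1]
tcp_rot: [179.7, -24.9, -7.1]
ft_force: [-5.6, -4.7, 7.9]
finger_gap: 15.1
```

```bash
python3 -c "
from h import *
inE()"
```

```text
easel TCP [-57.2 -66.3  50.5] rot err tool [ 0.006   0.002  -0.0007] F easel [-1.2 -5.3  9.2] gap 15.1 q [ -8. -18. 127.  -0.  47.  90.] 7.3
```

Emit:
servo_tool([
  [10,-0.6,5,0.2,0.006,0,0],
  [10,-0.6,3,0.5,0.002,-0.001,0],
  [10,-0.6,3,0.5,0.002,-0.001,0],
  [10,-0.6,3,0.5,0.002,-0.001,0],
  [10,-0.6,3,0.5,0.002,-0.001,0],
  [10,-0.6,3,0.5,0.002,-0.001,0],
  [10,-0.6,3,0.5,0.002,-0.001,0],
  [10,-0.6,3,0.5,0.002,-0.001,0],
])

```text
time: 8.1
tool_pos: [543.8, -41.9, 103.9]
tcp_rot: [-178.4, -25.1, -7.2]
ft_force: [-5.0, 6.2, 8.8]
finger_gap: 15.0
```

```bash
python3 -c "
from h import *
inE()"
```

```text
easel TCP [-55.4 -86.5  50.6] rot err tool [-0.0266 -0.001  -0.0035] F easel [-1.4  5.6 10.4] gap 15.0 q [-12. -19. 127.   5.  47.  82.] 8.1
```

Emit:
servo_tool([
  [10,-0.5,2.5,0.3,-0.026,0,-0.003],
  [10,0.5,-2.5,0.5,0,-0.001,0],
  [10,-0.6,-3,0.5,0.003,-0.001,0],
  [10,-0.6,-3,0.5,0.003,-0.001,0],
  [10,-0.6,-3,0.5,0.003,-0.001,0],
  [10,-0.6,-3,0.5,0.003,-0.001,0],
  [10,-0.6,-3,0.5,0.003,-0.001,0],
])

```text
time: 8.8
tool_pos: [547.7, -31.7, 105.0]
tcp_rot: [-179.5, -25.2, -7.1]
ft_force: [-3.8, -3.1, 6.2]
finger_gap: 15.3
```

```bash
python3 -c "
from h import *
inE()"
```

```text
easel TCP [-52.5 -75.9  50.4] rot err tool [-0.0085 -0.0036 -0.0013] F easel [-0.5 -3.5  7. ] gap 15.3 q [-10. -18. 127.   2.  46.  86.] 8.8
```

Emit:
servo_tool([
  [10,-1.8,-3,0.5,-0.008,-0.003,0],
  [10,-1,-3,0.5,0,-0.001,0],
  [10,0.5,2.5,0.5,0,0,0],
  [10,-0.9,3,0.5,-0.003,-0.001,0],
  [10,-0.9,3,0.5,-0.003,-0.001,0],
  [10,-0.9,3,0.5,-0.003,-0.001,0],
  [10,-0.9,3,0.5,-0.003,-0.001,0],
  [10,-0.9,3,0.5,-0.003,-0.001,0],
  [10,-0.9,3,0.5,-0.003,-0.001,0],
])

```text
time: 9.7
tool_pos: [546.6, -43.8, 105.4]
tcp_rot: [179.4, -25.4, -7.3]
ft_force: [-2.4, 4.0, 7.4]
finger_gap: 15.1
```

```bash
python3 -c "
from h import *
inE()"
```

```text
easel TCP [-52.  -88.1  50.6] rot err tool [ 0.0122 -0.0064 -0.0048] F easel [0.6 3.7 7.9] gap 15.1 q [-10. -18. 127.   1.  46.  86.] 9.7
```

Emit:
servo_tool([
  [10,2,-1,0.5,0.012,-0.005,-0.004],
  [10,-0.8,-3,0.5,0.001,-0.001,0],
  [10,-0.8,-3,0.5,0.001,-0.001,0],
  [10,-0.8,-3,0.5,0.001,-0.001,0],
  [10,-0.8,-3,0.5,0.001,-0.001,0],
  [10,-0.8,-3,0.5,0.001,-0.001,0],
  [10,-0.8,-3,0.5,0.001,-0.001,0],
  [10,-0.8,-3,0.5,0.001,-0.001,0],
])

```text
time: 10.5
tool_pos: [550.8, -28.0, 105.3]
tcp_rot: [179.9, -25.1, -7.1]
ft_force: [-0.9, 0.2, -0.9]
finger_gap: 14.9
```

```bash
python3 -c "
from h import *
inE()"
```

```text
easel TCP [-50.  -71.8  49.6] rot err tool [ 0.0016 -0.0021 -0.0015] F easel [-1.2  0.1 -0.5] gap 14.9 q [ -9. -18. 126.   1.  46.  88.] 10.5
```

Contact force has gone and the tool is slightly lower, so it may be over the hole. I'll press here.

Emit:
servo_tool([
  [10,0,0,1,0,0,0],
  [10,0,0,1,0,0,0],
  [10,0,0,1,0,0,0],
])

```text
time: 10.8
tool_pos: [552.2, -28.0, 101.9]
tcp_rot: [180.0, -25.1, -7.1]
ft_force: [1.5, 0.2, 1.0]
finger_gap: 15.1
```

```bash
python3 -c "
from h import *
inE()"
```

```text
easel TCP [-50.1 -71.7  45.9] rot err tool [ 0.0013 -0.0024 -0.0015] F easel [1.8 0.4 0.3] gap 15.1 q [ -9. -17. 126.   1.  46.  88.] 10.8
```

It's in the hole, about 4 mm deep and almost free of force. I'll push it home.

Emit:
servo_tool([
  [10,0,0,3,0,-0.002,0],
  [10,0,0,3,0,0,0],
  [10,0,0,3,0,0,0],
  [10,0,0,3,0,0,0],
  [10,0,0,2,0,0,0],
])

```text
time: 11.3
tool_pos: [558.7, -29.0, 87.9]
tcp_rot: [180.0, -25.0, -7.1]
ft_force: [1.1, -0.1, 1.0]
finger_gap: 14.6
```

```bash
python3 -c "
from h import *
inE()"
```

```text
easel TCP [-50.1 -71.8  30.4] rot err tool [ 0.0012 -0.0003 -0.0018] F easel [1.4 0.1 0.5] gap 14.6 q [ -9. -14. 125.   1.  44.  88.] 11.3
```

Emit:
servo_tool([
  [10,0,0,2,0,0,0],
  [10,0,0,1.5,0,0,0],
  [10,0,0,1.5,0,0,0],
  [10,0,0,1.5,0,0,0],
  [10,0,0,1.5,0,0,0],
])

```text
time: 11.8
tool_pos: [560.8, -29.2, 84.9]
tcp_rot: [179.9, -24.7, -7.0]
ft_force: [-28.4, 1.3, 30.5]
finger_gap: 14.6
```

```bash
python3 -c "
from h import *
inE()"
```

```text
easel TCP [-49.5 -71.8  26.8] rot err tool [ 0.0017  0.0049 -0.0001] F easel [-12.8  -2.2  39.6] gap 14.6 q [ -9. -13. 125.   1.  44.  88.] 11.8
```

It's home: TCP at 26.8 mm with 40 N axial, against the 26.5 mm expected. I'll relieve the force, open and back out.

Emit:
servo_tool([
  [10,-0.5,0,-0.3,0,0,0],
  [10,0,0,0,0,0,0],
  [45,0,0,0,0,0,0],
  [45,0,0,0,0,0,0],
  [45,0,0,0,0,0,0],
  [45,0,0,-10,0,0,0],
  [45,0,0,-20,0,0,0],
  [45,0,0,-30,0,0,0],
  [45,0,0,-30,0,0,0],
  [10,0,0,0,0,0,0],
])

```text
time: 12.8
tool_pos: [518.5, -23.6, 168.5]
tcp_rot: [179.9, -24.3, -7.0]
ft_force: [1.3, -0.5, 0.8]
finger_gap: 31.6
```

Run:
```python
from h import *
inE()
a=snapshot("side"); k=cv2.resize(a[150:270,265:385],None,fx=5,fy=5,interpolation=cv2.INTER_CUBIC)
cv2.imwrite("pics/g3.png",(255*(k/255.)**.6).astype(np.uint8))
# predicted peg top/mid if home at measured hole
for z in(0,24,60): print(z,((proj("side",ER@[-47.5,-72,z]+EO)[0]-[265,150]+.5)*5-.5).round(0))
```

```text
easel TCP [-52.8 -71.4 120.6] rot err tool [ 0.0013  0.0122 -0.    ] F easel [ 1.5 -0.3  0.1] gap 31.6 q [ -9. -28. 126.   1.  57.  88.] 12.8
0 [175. 360.]
24 [155. 321.]
60 [123. 260.]
```

View pics/g3.png

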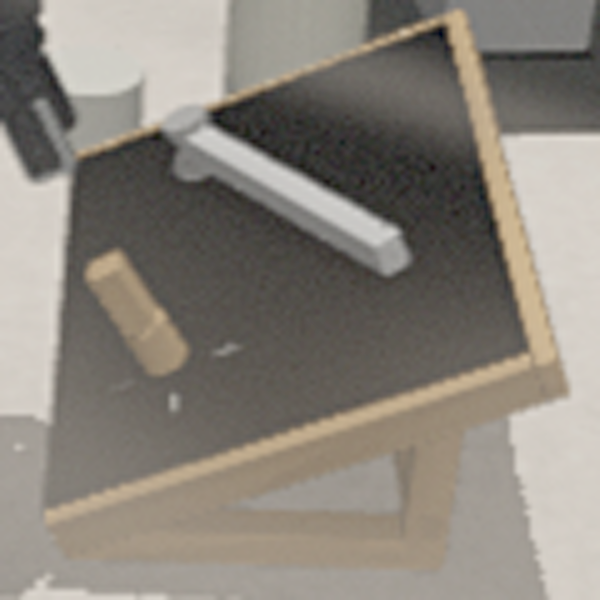

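The peg stands in the hole with its collar at about (169,361) and its top near (105,261). The top is a little downslope of the predicted (123,260), so I'll measure the tilt from the silhouette.

```bash
cat > tilt.py <<'E'
from h import *
from scipy.optimize import minimize
a={n:snapshot(n) for n in("side","top")}
t=np.linspace(0,2*np.pi,40); c=np.c_[11*np.cos(t),11*np.sin(t)]
def parts(q,yaw=0):
    M=Ro.from_rotvec([q[2],q[3],0]).as_matrix(); base=np.array([q[0],q[1],q[4]])
    g=np.array([[8,8],[8,-8],[-8,-8],[-8,8]])
    col=np.vstack([np.c_[c,np.full(40,z)] for z in(0,24)]); gr=np.vstack([np.c_[g,np.full(4,z)] for z in(24,60)])
    return [(p@M.T+base)@ER.T+EO for p in(col,gr)]
def mask(n,q,box,s=6):
    m=np.zeros(((box[3]-box[1])*s,(box[2]-box[0])*s),np.uint8)
    for p in parts(q):
        uv=((proj(n,p)-[box[0],box[1]]+.5)*s).astype(np.float32)
        cv2.fillConvexPoly(m,cv2.convexHull(uv).astype(np.int32),255)
    return cv2.resize(m,(box[2]-box[0],box[3]-box[1]),interpolation=cv2.INTER_AREA)/255.
im={};box={}
for n in a:
    ctr=proj(n,ER@[-48,-73,30]+EO)[0].astype(int); b=(ctr[0]-20,ctr[1]-20,ctr[0]+20,ctr[1]+22); box[n]=b
    k=a[n][b[1]:b[3],b[0]:b[2]].astype(float); w=k[...,2]-k[...,0]; im[n]=cv2.GaussianBlur(np.clip(w/np.percentile(w,97),0,1.2),(0,0),.6)
    cv2.imwrite(f"pics/w_{n}.png",im[n]*200)
def cost(v,ns,h=0):
    q=[v[0],v[1],v[2]/100,v[3]/100,h]
    return sum(((cv2.GaussianBlur(mask(n,q,box[n]),(0,0),.6)-im[n])**2).sum() for n in ns)
for ns in(["side"],["side","top"]):
  for h in (0,1.5):
    r=minimize(cost,[-47.5,-72,0,0],args=(ns,h),method="Nelder-Mead",options=dict(initial_simplex=[[-47.5,-72,0,0],[-45,-72,0,0],[-47.5,-75,0,0],[-47,-72,8,0],[-47,-72,0,-8]],maxiter=400)); print(ns,h,r.x.round(2),r.fun.round(2),"zero tilt",[round(min(cost([x,y,0,0],ns,h) for x in np.arange(-53,-44,1) for y in np.arange(-77,-68,1)),2)])
E
python3 tilt.py
```

```text
['side'] 0 [-50.22 -70.84  -8.5  -14.09] 54.61 zero tilt [np.float64(69.2)]
['side'] 1.5 [-48.77 -73.98  -8.28 -15.2 ] 55.14 zero tilt [np.float64(67.36)]
['side', 'top'] 0 [-50.41 -73.11  -0.77 -10.5 ] 83.04 zero tilt [np.float64(100.48)]
['side', 'top'] 1.5 [-50.36 -72.46   1.85 -10.37] 76.12 zero tilt [np.float64(94.4)][ WARN:0@3.400] global loadsave.cpp:1063 imwrite_ Unsupported depth image for selected encoder is fallbacked to CV_8U.
```

The fit suggests about 0.1 rad of downslope lean, close to the limit. I'll press the peg top with the fingers shut and the tool square, so the collar sits flat.

Emit:
servo_tool([
  [0,2.5,0.5,0,0,0.012,0],
  [0,0,0,10,0,0,0],
  [0,0,0,20,0,0,0],
  [0,0,0,10,0,0,0],
  [0,0,0,0,0,0,0],
  [0,0,0,0,0,0,0],
])

```text
time: 13.55
tool_pos: [533.7, -26.1, 118.5]
tcp_rot: [180.0, -24.1, -7.1]
ft_force: [0.5, -0.7, 0.3]
finger_gap: 0.1
```

```bash
python3 -c "
from h import *
inE();plan(ER@[-49,-72,65]+EO,RT,1,.1)"
```

```text
easel TCP [-60.  -72.   68.8] rot err tool [ 0.001   0.0164 -0.0007] F easel [ 0.7 -0.7  0.1] gap 0.1 q [ -9. -21. 127.   1.  50.  88.] 13.55
n 1 dist 11.7 ang 0.94
[0.1, 11.1, -0.1, 3.6, 0.001, 0.0164, -0.0007]
```

Emit:
servo_tool([
  [0,11,0,0,0,0.016,0],
  [0,0,0,0,0,0,0],
])

```text
time: 13.75
tool_pos: [544.5, -27.4, 123.7]
tcp_rot: [180.0, -25.1, -7.1]
ft_force: [-0.0, 0.2, -0.8]
finger_gap: 0.1
```

```bash
python3 -c "
from h import *
inE();plan(ER@[-49,-72,62]+EO,RT,1,.1)"
```

```text
easel TCP [-47.9 -72.   68.9] rot err tool [ 0.001  -0.0012 -0.0006] F easel [-0.4  0.2 -0.7] gap 0.1 q [ -9. -20. 126.   1.  49.  88.] 13.75
n 1 dist 7.0 ang 0.09
[0.1, -1.1, -0.0, 6.9, 0.001, -0.0012, -0.0006]
```

Emit:
servo_tool([
  [0,0,0,4,0,0,0],
  [0,0,0,2,0,0,0],
  [0,0,0,1.2,0,0,0],
  [0,0,0,1.2,0,0,0],
  [0,0,0,1.2,0,0,0],
  [0,0,0,1.2,0,0,0],
])

```text
time: 14.35
tool_pos: [553.1, -28.5, 118.8]
tcp_rot: [179.9, -25.6, -7.0]
ft_force: [-1.6, 0.4, 6.5]
finger_gap: 0.1
```

```bash
python3 -c "
from h import *
inE()"
```

```text
easel TCP [-42.2 -72.1  60.8] rot err tool [ 0.0012 -0.0107 -0.0003] F easel [1.3 0.2 6.5] gap 0.1 q [ -9. -19. 126.   1.  47.  88.] 14.35
```

Emit:
servo_tool([
  [0,-3,0,0.5,0,-0.01,0],
  [0,-1,0,1.5,0,0,0],
  [0,-1,0,2,0,0,0],
  [0,-1,0,2,0,0,0],
])

```text
time: 14.75
tool_pos: [556.5, -28.9, 119.6]
tcp_rot: [179.9, -25.9, -7.0]
ft_force: [-11.7, 2.0, 18.7]
finger_gap: 0.2
```

```bash
python3 -c "
from h import *
inE()"
```

```text
easel TCP [-38.7 -72.1  60.1] rot err tool [ 0.0013 -0.0161 -0.0001] F easel [-2.9  0.6 22. ] gap 0.2 q [ -9. -18. 125.   1.  47.  88.] 14.75
```

Emit:
servo_tool([
  [0,0,0,-15,0,0,0],
  [0,0,0,-30,0,0,0],
  [0,-20,0,-40,0,0,0],
  [0,-20,0,-40,0,0,0],
])

```text
time: 15.15
tool_pos: [463.1, -17.3, 211.8]
tcp_rot: [179.9, -25.3, -7.0]
ft_force: [0.6, 0.3, 1.0]
finger_gap: 0.1
```

```bash
python3 tilt.py
python3 - <<'E'
from h import *
inE()
import cv2
a=snapshot("side")[190:240,270:310]; b=snapshot("top")[180:230,270:330]
cv2.imwrite("pics/g4.png",np.hstack([cv2.resize(a,(400,500),interpolation=cv2.INTER_CUBIC),cv2.resize(b,(400,500),interpolation=cv2.INTER_CUBIC)]))
for z in(0,24,60):
  X=ER@[-48,-72.5,z]+EO; print(z,((proj("side",X)[0]-[270,190]+.5)*10).round(),((proj("top",X)[0]-[270,180]+.5)*[6.67,10]+[400,0]).round())
E
```

```text
['side'] 0 [-50.27 -71.01  -8.29 -13.58] 58.93 zero tilt [np.float64(72.12)]
['side'] 1.5 [-49.56 -73.    -8.76 -13.92] 58.91 zero tilt [np.float64(70.35)]
['side', 'top'] 0 [-50.04 -73.28  -1.64 -12.11] 91.56 zero tilt [np.float64(107.83)]
['side', 'top'] 1.5 [-50.82 -73.41  -0.57  -8.45] 86.6 zero tilt [np.float64(101.75)]
easel TCP [-79.6 -71.9 189.6] rot err tool [ 0.0015 -0.0207  0.0001] F easel [ 1.5 -0.9  1. ] gap 0.2 q [ -9. -44. 131.   1.  66.  88.] 15.25
0 [299. 323.] [569. 241.]
24 [258. 245.] [567. 274.]
60 [195. 123.] [564. 326.][ WARN:0@2.640] global loadsave.cpp:1063 imwrite_ Unsupported depth image for selected encoder is fallbacked to CV_8U.
```

View pics/g4.png

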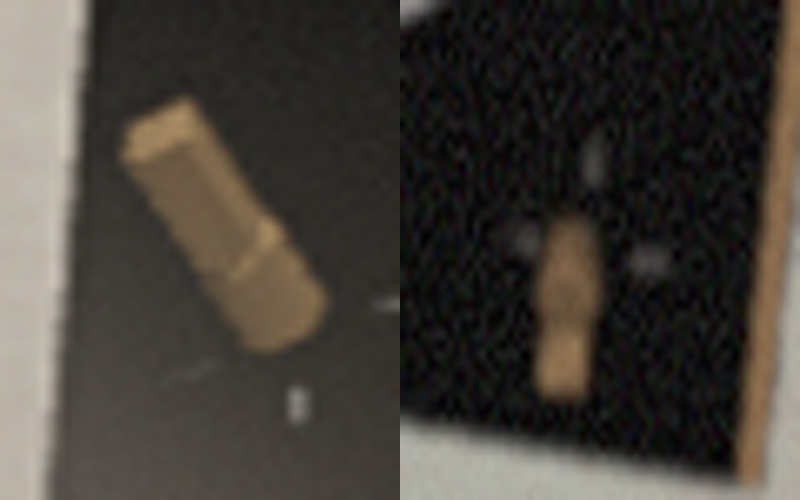

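The peg looks seated, but the top view also suggests it leans downslope: its top is at (562,372) where a square peg predicts (564,326). I'll refit with a proper binary mask and free height.

```bash
cat > tilt2.py <<'E'
from tilt import *
E
sed -i '/^im={}/,$d' tilt.py
cat >> tilt.py <<'E'
im={};box={}
for n in a:
    ctr=proj(n,ER@[-50,-73,30]+EO)[0].astype(int); h=(16,19) if n=="side" else (12,20)
    b=(ctr[0]-h[0],ctr[1]-h[1],ctr[0]+h[0],ctr[1]+h[1]); box[n]=b
    k=cv2.GaussianBlur(cv2.resize(a[n][b[1]:b[3],b[0]:b[2]],None,fx=6,fy=6,interpolation=cv2.INTER_CUBIC),(0,0),3).astype(float)
    w=k[...,2]-k[...,0]; w=(np.clip(w/w.max(),0,1)*255).astype(np.uint8)
    th,m=cv2.threshold(w,0,255,cv2.THRESH_OTSU); 
    nn,l,st,_=cv2.connectedComponentsWithStats(m); i=1+st[1:,4].argmax(); im[n]=(l==i)*1.; print(n,th,st[i])
def full(n,q):
    bx=box[n]; m=np.zeros(im[n].shape,np.uint8)
    for p in parts(q): cv2.fillConvexPoly(m,cv2.convexHull(((proj(n,p)-bx[:2]+.5)*6).astype(np.float32)).astype(np.int32),1)
    return cv2.GaussianBlur(m*1.,(0,0),3)
bl={n:cv2.GaussianBlur(im[n],(0,0),3) for n in im}
def cost(v,ns,fh=None):
    ox=v[5:] if len(v)>5 else None
    q=[v[0],v[1],v[2]/100,v[3]/100,v[4]]
    return sum(((full(n,q)-bl[n])**2).sum()/36 for n in ns)
def fit(ns,lock):
    x0=np.array([-49,-73,0,0,0.]); d=np.array([3,3,8,-8,3.]); fr=[i for i in range(5) if i not in lock]
    def f(y): x=x0.copy(); x[fr]=y; return cost(x,ns)
    S=[x0[fr]]+[x0[fr]+np.eye(len(fr))[j]*d[i] for j,i in enumerate(fr)]
    r=minimize(f,x0[fr],method="Nelder-Mead",options=dict(initial_simplex=S,maxiter=600)); print(ns,"locked",lock,dict(zip([("x","y","rx%","ry%","h")[i] for i in fr],r.x.round(1))),round(r.fun,1))
for ns in(["side"],["top"],["side","top"]):
    for lock in ([4],[2,3,4],[2,3],[]): fit(ns,lock)
E
python3 tilt.py
```

```text
side 98.0 [  31   41  123  151 8625]
top 89.0 [  49   82   62  110 5234]
['side'] locked [4] {'x': np.float64(-51.0), 'y': np.float64(-69.4), 'rx%': np.float64(-3.8), 'ry%': np.float64(-11.0)} 1.3
['side'] locked [2, 3, 4] {'x': np.float64(-54.2), 'y': np.float64(-68.6)} 16.9
['side'] locked [2, 3] {'x': np.float64(-52.7), 'y': np.float64(-73.5), 'h': np.float64(3.1)} 17.2
['side'] locked [] {'x': np.float64(-50.0), 'y': np.float64(-72.2), 'rx%': np.float64(3.2), 'ry%': np.float64(-9.8), 'h': np.float64(2.8)} 1.2
['top'] locked [4] {'x': np.float64(-53.4), 'y': np.float64(-73.6), 'rx%': np.float64(2.0), 'ry%': np.float64(-11.7)} 7.3
['top'] locked [2, 3, 4] {'x': np.float64(-56.9), 'y': np.float64(-73.9)} 15.5
['top'] locked [2, 3] {'x': np.float64(-53.7), 'y': np.float64(-73.8), 'h': np.float64(7.3)} 14.5
['top'] locked [] {'x': np.float64(-52.5), 'y': np.float64(-74.0), 'rx%': np.float64(-0.8), 'ry%': np.float64(-11.5), 'h': np.float64(2.9)} 7.4
['side', 'top'] locked [4] {'x': np.float64(-50.6), 'y': np.float64(-72.3), 'rx%': np.float64(0.9), 'ry%': np.float64(-10.1)} 26.5
['side', 'top'] locked [2, 3, 4] {'x': np.float64(-53.7), 'y': np.float64(-72.7)} 44.4
['side', 'top'] locked [2, 3] {'x': np.float64(-52.9), 'y': np.float64(-73.5), 'h': np.float64(3.6)} 34.8
['side', 'top'] locked [] {'x': np.float64(-49.7), 'y': np.float64(-73.2), 'rx%': np.float64(1.3), 'ry%': np.float64(-11.4), 'h': np.float64(3.5)} 12.2
```

Both views agree: the peg leans about 0.11 rad downslope and stands about 3 mm proud, so it isn't home. I'll turn the wrist 90° so the jaws close along the slope. They'll straighten it, and then I'll push it home.

Emit:
servo_tool([
  [70,0,0,0,0,0,-0.145],
  [70,0,0,0,0,0,-0.145],
  [70,0,0,0,0,0,-0.145],
  [70,0,0,0,0,0,-0.145],
  [70,0,0,0,0,0,-0.145],
  [70,0,0,0,0,0,-0.145],
  [70,0,0,0,0,0,-0.145],
  [70,0,0,0,0,0,-0.145],
  [70,0,0,0,0,0,-0.145],
  [70,0,0,0,0,0,-0.145],
])

```text
time: 16.45
tool_pos: [457.3, -16.7, 178.6]
tcp_rot: [158.1, -1.7, 78.9]
ft_force: [0.3, 0.4, -0.2]
finger_gap: 69.9
```

```bash
cat >> h.py <<'E'
RT=RT*Ro.from_rotvec([0,0,-np.pi/2])
E
python3 -c "
from h import *
inE();plan(ER@[-49,-72.5,85]+EO,RT,4,70)"
```

```text
easel TCP [-104.3  -72.1  155.8] rot err tool [-0.053   0.0016 -0.076 ] F easel [ 0.1  0.4 -0.3] gap 69.9 q [ -9. -39. 132.   1.  65.   2.] 16.45
n 4 dist 89.9 ang 5.31
[70, 1.0, 14.7, 16.9, -0.0133, 0.0004, -0.019]
[70, 0.7, 14.5, 17.1, -0.0133, 0.0004, -0.019]
[70, 0.4, 14.3, 17.3, -0.0133, 0.0004, -0.019]
[70, 0.2, 14.1, 17.5, -0.0133, 0.0004, -0.019]
```

Emit:
servo_tool([
  [70,0,15,15,-0.013,0,-0.019],
  [70,0,15,15,-0.013,0,-0.019],
  [70,0,15,15,-0.013,0,-0.019],
  [70,0,15,10,-0.013,0,-0.019],
])

```text
time: 16.85
tool_pos: [531.4, -28.4, 137.3]
tcp_rot: [156.2, 0.2, 83.4]
ft_force: [-0.3, -0.2, -0.2]
finger_gap: 70.1
```

```bash
python3 -c "
from h import *
inE();plan(ER@[-49,-72.5,75]+EO,RT,2,70)"
```

```text
easel TCP [-53.9 -74.6  86.7] rot err tool [-0.0207  0.0006  0.0084] F easel [-0.4 -0.2 -0.1] gap 70.1 q [ -9. -23. 126.   1.  53.  -3.] 16.85
n 2 dist 12.9 ang 1.28
[70, 1.0, 2.6, 5.8, -0.0103, 0.0003, 0.0042]
[70, 1.0, 2.5, 5.8, -0.0103, 0.0003, 0.0042]
```

Emit:
servo_tool([
  [70,2,5,5,-0.02,0,0.008],
  [70,0,2,12,-0.003,0,0],
  [70,0,2,12,-0.003,0,0],
  [70,0,0,0,0,0,0],
])

```text
time: 17.25
tool_pos: [548.1, -28.5, 97.6]
tcp_rot: [156.1, 0.0, 83.0]
ft_force: [-0.4, 0.2, 1.1]
finger_gap: 69.7
```

```bash
python3 -c "
from h import *
inE();plan(ER@[-49,-72.5,32]+EO,RT,2,70)"
```

```text
easel TCP [-55.6 -72.6  43.7] rot err tool [-0.0194  0.0001  0.    ] F easel [0.1 0.1 1.2] gap 69.7 q [ -9. -16. 126.   1.  47.  -2.] 17.25
n 2 dist 13.4 ang 1.11
[70, 0.1, 3.4, 5.8, -0.0097, 0.0001, 0.0]
[70, 0.1, 3.4, 5.8, -0.0097, 0.0001, 0.0]
```

Emit:
servo_tool([
  [70,0,5,6,-0.019,0,0],
  [70,0,3,5,-0.004,0,0],
  [70,0,0,0,0,0,0],
])

```text
time: 17.55
tool_pos: [556.9, -29.5, 83.9]
tcp_rot: [155.5, -0.0, 83.0]
ft_force: [0.7, 0.0, 0.0]
finger_gap: 69.6
```

```bash
python3 -c "
from h import *
inE();plan(ER@[-49,-72.5,32]+EO,RT,1,70)"
```

```text
easel TCP [-53.4 -72.6  27.5] rot err tool [-0.0086 -0.0002 -0.0002] F easel [ 0.7  0.1 -0.3] gap 69.6 q [ -9. -14. 125.   1.  44.  -2.] 17.55
n 1 dist 6.3 ang 0.49
[70, 0.1, 4.3, -4.5, -0.0086, -0.0002, -0.0002]
```

Emit:
servo_tool([
  [70,0,4.5,-5,-0.009,0,0],
  [70,0,0.5,-1,0,0,0],
])

```text
time: 17.75
tool_pos: [558.5, -29.7, 91.0]
tcp_rot: [155.1, -0.0, 83.0]
ft_force: [0.4, 0.1, 0.2]
finger_gap: 69.8
```

```bash
python3 -c "
from h import *
inE()"
```

```text
easel TCP [-49.  -72.6  33.3] rot err tool [-0.0017 -0.0002 -0.0002] F easel [ 0.4  0.1 -0. ] gap 69.8 q [ -9. -15. 125.   1.  44.  -2.] 17.75
```

Emit:
servo_tool([
  [10,0,0.3,-0.3,-0.002,0,0],
  [10,0,0,0,0,0,0],
  [10,0,0,0,0,0,0],
  [10,0,0,0,0,0,0],
  [10,0,0,0,0,0,0],
  [10,0,0,0,0,0,0],
  [10,0,0,0,0,0,0],
], force=40)

```text
time: 18.45
tool_pos: [558.1, -29.6, 92.6]
tcp_rot: [155.0, -0.0, 83.0]
ft_force: [-0.6, -0.7, -0.7]
finger_gap: 15.4
```

```bash
python3 -c "
from h import *
inE()"
```

```text
easel TCP [-48.6 -72.6  34.9] rot err tool [ 0.0006 -0.0002 -0.    ] F easel [-0.8 -0.8 -0.4] gap 15.4 q [ -9. -15. 125.   1.  44.  -2.] 18.45
```

Gripped square with almost no side load. Next I'll push it home.

Emit:
servo_tool([
  [10,0,0,0,0,0,0],
  [10,0,0,1.5,0,0,0],
  [10,0,-0.3,1.5,0,0,0],
  [10,0,-0.3,1.5,0,0,0],
  [10,0,-0.3,1.5,0,0,0],
], force=80)

```text
time: 18.95
tool_pos: [558.7, -29.6, 92.7]
tcp_rot: [155.2, 0.1, 83.1]
ft_force: [-27.2, 1.8, 25.7]
finger_gap: 14.7
```

```bash
python3 -c "
from h import *
inE()"
```

```text
easel TCP [-48.1 -72.5  34.7] rot err tool [-0.0037  0.0003  0.0019] F easel [-13.7  -1.6  34.8] gap 14.7 q [ -9. -15. 125.   1.  45.  -2.] 18.95
```

Emit:
servo_tool([
  [10,0,0,0,0,0,0],
  [10,0,0,0,0,0,0],
  [40,0,0,0,0,0,0],
  [40,0,0,0,0,0,0],
  [40,0,0,0,0,0,0],
  [40,0,0,0,0,0,0],
])

```text
time: 19.55
tool_pos: [559.5, -29.8, 93.8]
tcp_rot: [155.1, 0.1, 83.1]
ft_force: [0.2, 0.8, -0.4]
finger_gap: 40.1
```

```bash
python3 -c "
from h import *
inE()"; python3 tilt.py
```

```text
easel TCP [-46.8 -72.5  35.4] rot err tool [-0.0016  0.0004  0.0019] F easel [-0.1  0.8 -0.4] gap 40.1 q [ -9. -15. 125.   1.  45.  -2.] 19.55
side 121.0 [  35   40  118  154 8505]
top 99.0 [   0  206  144   34 3596]
['side'] locked [4] {'x': np.float64(-51.5), 'y': np.float64(-69.8), 'rx%': np.float64(0.2), 'ry%': np.float64(-9.7)} 1.5
['side'] locked [2, 3, 4] {'x': np.float64(-54.0), 'y': np.float64(-70.5)} 14.3
['side'] locked [2, 3] {'x': np.float64(-53.1), 'y': np.float64(-73.5), 'h': np.float64(2.2)} 14.3
['side'] locked [] {'x': np.float64(-50.9), 'y': np.float64(-72.6), 'rx%': np.float64(3.9), 'ry%': np.float64(-7.9), 'h': np.float64(2.0)} 1.4
['top'] locked [4] {'x': np.float64(-44.6), 'y': np.float64(-64.5), 'rx%': np.float64(-0.7), 'ry%': np.float64(37.8)} 141.6
['top'] locked [2, 3, 4] {'x': np.float64(-49.5), 'y': np.float64(-70.6)} 189.9
['top'] locked [2, 3] {'x': np.float64(3.8), 'y': np.float64(-30.3), 'h': np.float64(-104.8)} 92.5
['top'] locked [] {'x': np.float64(-45.6), 'y': np.float64(-67.2), 'rx%': np.float64(-1.3), 'ry%': np.float64(37.1), 'h': np.float64(4.6)} 141.9
['side', 'top'] locked [4] {'x': np.float64(-52.6), 'y': np.float64(-69.6), 'rx%': np.float64(0.4), 'ry%': np.float64(-5.7)} 200.4
['side', 'top'] locked [2, 3, 4] {'x': np.float64(-54.5), 'y': np.float64(-69.6)} 204.6
['side', 'top'] locked [2, 3] {'x': np.float64(-53.1), 'y': np.float64(-73.3), 'h': np.float64(1.7)} 205.2
['side', 'top'] locked [] {'x': np.float64(-51.9), 'y': np.float64(-71.9), 'rx%': np.float64(1.8), 'ry%': np.float64(-4.8), 'h': np.float64(1.6)} 201.4
```

Emit:
servo_tool([
  [10,0,-1.5,3,0,0,0],
  [10,0,0,0,0,0,0],
  [10,0,0,0,0,0,0],
  [10,0,0,0,0,0,0],
], force=60)

```text
time: 20.05
tool_pos: [558.8, -29.7, 89.6]
tcp_rot: [155.2, 0.1, 83.1]
ft_force: [-1.8, 0.1, 2.2]
finger_gap: 14.7
```

```bash
sed -i 's/^for ns in.*/for ns in(["side"],):/' tilt.py; python3 -c "
from h import *
inE()"; python3 tilt.py
python3 - <<'E'
from h import *
a=snapshot("side")[180:240,260:320]
cv2.imwrite("pics/g5.png",cv2.resize((255*(a/255.)**.7).astype(np.uint8),(600,600),interpolation=cv2.INTER_CUBIC))
for y in(-72.5,):
 for z in(0,24,60):
  for x in(-49,-49+(11 if z<30 else 8),-49-(11 if z<30 else 8)): print(z,x,((proj("side",ER@[x,y,z]+EO)[0]-[260,180]+.5)*10).round())
E
```

```text
easel TCP [-49.2 -72.5  31.9] rot err tool [-0.003   0.0003  0.0019] F easel [-0.7 -0.2  2.8] gap 14.7 q [ -9. -14. 125.   1.  44.  -2.] 20.05
side 121.0 [  55   40  105  153 7087]
top 88.0 [   0  206  139   34 3632]
['side'] locked [4] {'x': np.float64(-49.3), 'y': np.float64(-70.6), 'rx%': np.float64(4.3), 'ry%': np.float64(-1.8)} 23.3
['side'] locked [2, 3, 4] {'x': np.float64(-49.3), 'y': np.float64(-71.9)} 24.8
['side'] locked [2, 3] {'x': np.float64(-49.4), 'y': np.float64(-71.1), 'h': np.float64(-1.0)} 24.3
['side'] locked [] {'x': np.float64(-49.0), 'y': np.float64(-71.6), 'rx%': np.float64(3.5), 'ry%': np.float64(-1.4), 'h': np.float64(0.2)} 23.4
0 -49 [395. 425.]
0 -38 [439. 410.]
0 -60 [351. 440.]
24 -49 [354. 346.]
24 -38 [399. 331.]
24 -60 [310. 361.]
60 -49 [291. 224.]
60 -41 [324. 212.]
60 -57 [258. 236.]
```

View pics/g5.png

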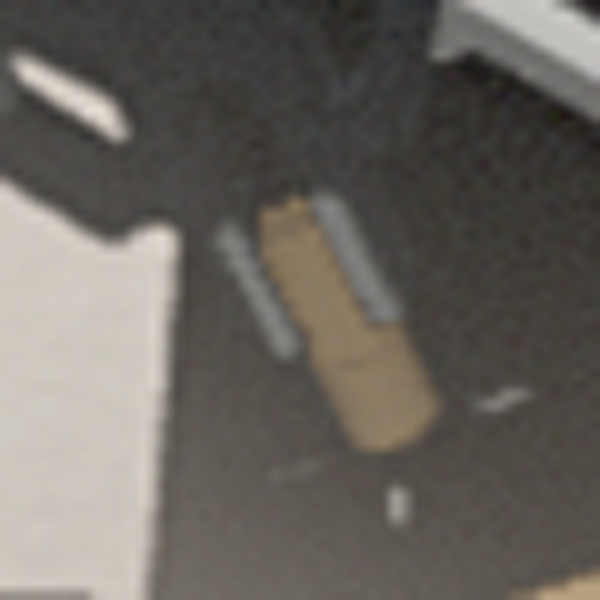

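Clamped, the peg fits square and fully home (x -49.3, height about 0). So the lean appears only when it's free: the hole is loose and the peg's centre of mass is almost over the collar's downslope edge. I'll release it gently and check the free state again.

Emit:
servo_tool([
  [10,0,0,0.7,0,0,0],
  [10,0,0,0,0,0,0],
  [22,0,0,0,0,0,0],
  [40,0,0,0,0,0,0],
  [50,0,0,0,0,0,0],
  [50,0,0,-15,0,0,0],
  [50,0,2,-30,0,0,0],
  [50,0,5,-30,0,0,0],
  [0,0,20,-20,0,0,0],
  [0,0,40,0,0,0,0],
])

```text
time: 21.2
tool_pos: [575.5, -31.3, 202.8]
tcp_rot: [155.6, 0.1, 83.1]
ft_force: [0.5, -0.0, 1.5]
finger_gap: 21.9
```

```bash
sed -i 's/^for ns in(.*/for ns in(["side"],["side","top"]):/' tilt.py; python3 tilt.py;  python3 -c "
from h import *
inE();plan(ER@[78,-28,60]+EO,RT,None,.1)"
```

```text
side 97.0 [  35   45  121  148 8617]
top 92.0 [    0   129   144   111 14596]
['side'] locked [4] {'x': np.float64(-51.0), 'y': np.float64(-68.3), 'rx%': np.float64(7.9), 'ry%': np.float64(-8.6)} 0.7
['side'] locked [2, 3, 4] {'x': np.float64(-53.3), 'y': np.float64(-70.8)} 18.3
['side'] locked [2, 3] {'x': np.float64(-52.1), 'y': np.float64(-75.4), 'h': np.float64(3.1)} 18.8
['side'] locked [] {'x': np.float64(-49.8), 'y': np.float64(-72.7), 'rx%': np.float64(5.6), 'ry%': np.float64(-9.5), 'h': np.float64(2.3)} 1.0
['side', 'top'] locked [4] {'x': np.float64(-52.2), 'y': np.float64(-69.2), 'rx%': np.float64(3.0), 'ry%': np.float64(-7.8)} 396.9
['side', 'top'] locked [2, 3, 4] {'x': np.float64(-54.9), 'y': np.float64(-69.4)} 414.0
['side', 'top'] locked [2, 3] {'x': np.float64(-53.1), 'y': np.float64(-74.6), 'h': np.float64(3.3)} 410.9
['side', 'top'] locked [] {'x': np.float64(-50.4), 'y': np.float64(-71.5), 'rx%': np.float64(16.3), 'ry%': np.float64(-8.1), 'h': np.float64(4.6)} 386.4
easel TCP [ 18.  -72.4 126.4] rot err tool [-0.0075  0.0003  0.0017] F easel [-0.3 -0.1 -0.5] gap 6.8 q [ -9. -18. 116.   1.  58.  -2.] 21.3
n 3 dist 99.9 ang 0.44
[0.1, 14.8, 20.2, 22.0, -0.0025, 0.0001, 0.0006]
[0.1, 14.8, 20.1, 22.0, -0.0025, 0.0001, 0.0006]
[0.1, 14.8, 20.1, 22.1, -0.0025, 0.0001, 0.0006]
```

The free peg leans about 0.08 rad, as the clearance geometry predicts and inside the 0.12 limit, with the collar edge on the face. Next I'll move to the bar's upper side.

Emit:
servo_tool([
  [0,15,21,18,-0.003,0,0],
  [0,15,21,18,-0.003,0,0],
  [0,15,21,18,-0.003,0,0],
  [0,0,2,0,0,0,0],
])

```text
time: 21.7
tool_pos: [668.2, 3.1, 179.1]
tcp_rot: [155.0, 0.1, 83.0]
ft_force: [-0.8, -0.1, 0.0]
finger_gap: 0.1
```

```bash
python3 -c "
from h import *
inE();plan(ER@[80,-28,10]+EO,RT,2,.1)"
```

```text
easel TCP [ 83.4 -26.6  68.9] rot err tool [0.0003 0.0012 0.0004] F easel [-0.7 -0.2  0.3] gap 0.1 q [ -3.  -2. 105.  -2.  53.   5.] 21.7
n 2 dist 59.0 ang 0.08
[0.1, -0.7, -1.7, 29.4, 0.0002, 0.0006, 0.0002]
[0.1, -0.7, -1.7, 29.4, 0.0002, 0.0006, 0.0002]
```

Emit:
servo_tool([
  [0,0,3,15,0,0,0],
  [0,0,3,15,0,0,0],
  [0,0,1,0,0,0,0],
])

```text
time: 22.0
tool_pos: [686.0, 1.1, 152.2]
tcp_rot: [155.2, 0.1, 83.0]
ft_force: [-0.7, -0.5, -0.3]
finger_gap: -0.1
```

```bash
python3 -c "
from h import *
inE();plan(ER@[80,-28,11]+EO,RT,1,.1)"
```

```text
easel TCP [ 88.3 -26.4  36.9] rot err tool [-0.0033  0.0011  0.0019] F easel [-0.7 -0.6 -0. ] gap -0.1 q [ -3.   2. 103.  -2.  50.   5.] 22.0
n 1 dist 27.2 ang 0.22
[0.1, -1.6, -8.2, 25.9, -0.0033, 0.0011, 0.0019]
```

Emit:
servo_tool([
  [0,0,-3,12,-0.003,0,0],
  [0,0,0,10,0,0,0],
  [0,0,0,0,0,0,0],
])

```text
time: 22.3
tool_pos: [691.8, -0.2, 130.2]
tcp_rot: [155.0, 0.1, 83.0]
ft_force: [-0.2, 0.5, -0.5]
finger_gap: -0.1
```

```bash
python3 -c "
from h import *
inE()"
```

```text
easel TCP [ 84.3 -27.   14.5] rot err tool [0.     0.0014 0.0015] F easel [-0.4  0.4 -0.3] gap -0.1 q [ -3.   4. 103.  -2.  48.   5.] 22.3
```

Emit:
servo_tool([
  [0,0,-5,-0.3,0,0,0],
  [0,0,-5,-0.3,0,0,0],
  [0,0,-5,-0.3,0,0,0],
  [0,0,-5,-0.3,0,0,0],
  [0,0,-5,-0.3,0,0,0],
])

```text
time: 22.8
tool_pos: [667.2, 2.7, 122.1]
tcp_rot: [154.9, 0.1, 83.0]
ft_force: [0.1, 0.1, 0.6]
finger_gap: -0.2
```

```bash
python3 -c "
from h import *
inE()"
```

```text
easel TCP [ 58.5 -27.2  17.5] rot err tool [0.0022 0.0014 0.0013] F easel [0.3 0.1 0.5] gap -0.2 q [ -3.   1. 108.  -2.  46.   5.] 22.8
```

Emit:
servo_tool([
  [0,0,-5,1.2,0.001,0,0],
  [0,0,-5,1.2,0.001,0,0],
  [0,0,-5,0.5,0.001,0,0],
  [0,0,-5,0.5,0,0,0],
  [0,0,-5,0.5,0,0,0],
])

```text
time: 23.3
tool_pos: [648.6, 3.8, 112.7]
tcp_rot: [154.4, 0.2, 83.0]
ft_force: [-1.2, -2.0, 6.1]
finger_gap: 0.1
```

```bash
python3 -c "
from h import *
inE()"
```

```text
easel TCP [ 37.6 -28.3  16.9] rot err tool [0.0097 0.0029 0.0017] F easel [ 1.7 -2.1  5.9] gap 0.1 q [ -3.  -1. 111.  -3.  45.   5.] 23.3
```

Emit:
servo_tool([
  [0,0,-5,0,0.009,0.002,0],
  [0,0,-5,0,0.001,0,0],
  [0,0,-5,0,0.001,0,0],
])

```text
time: 23.6
tool_pos: [634.0, 5.4, 105.9]
tcp_rot: [155.1, 0.1, 83.0]
ft_force: [0.2, -1.5, 3.5]
finger_gap: 0.3
```

Run:
```python
from h import *
inE()
a=snapshot("side")[150:270,265:385]
cv2.imwrite("pics/g6.png",cv2.resize((255*(a/255.)**.6).astype(np.uint8),(600,600),interpolation=cv2.INTER_CUBIC))
```

```text
easel TCP [ 21.4 -28.5  17. ] rot err tool [-0.0016  0.0009  0.0016] F easel [ 1.8 -1.5  3. ] gap 0.3 q [ -3.  -3. 113.  -2.  45.   5.] 23.6
```

View pics/g6.png

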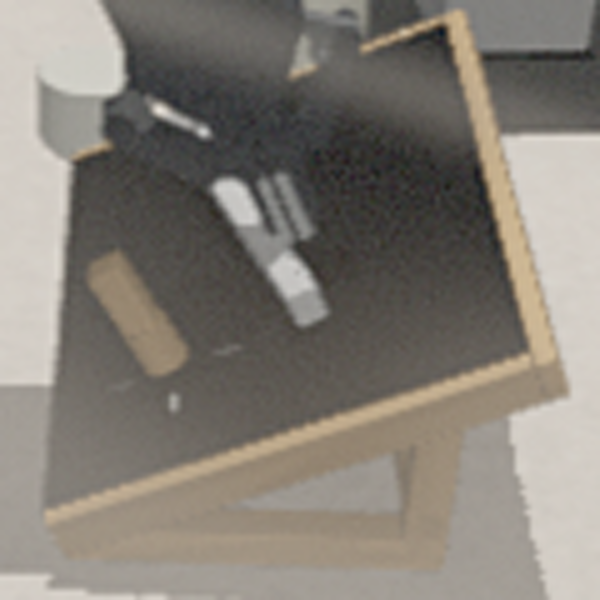

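The bar is swinging down ahead of the fingers, its end near (315,310), and the peg is still seated. I'll continue.

Emit:
servo_tool([
  [0,0,-4.5,0.3,0,0,0],
  [0,0,-4.5,0.3,0,0,0],
  [0,0,-4.5,0.3,0,0,0],
  [0,0,-4.5,0.3,0,0,0],
])

```text
time: 24.05
tool_pos: [617.9, 6.7, 98.3]
tcp_rot: [154.9, 0.2, 83.0]
ft_force: [-2.6, -3.3, 6.3]
finger_gap: 0.2
```

```bash
cat > bar.py <<'E'
from h import *
inE()
# bar angle from the side view: bright bar pixels vs rendered top face end
s=snapshot("side"); t=snapshot("top"); piv=np.array([-30,95,0.])
def ends(a): 
    d=np.array([np.sin(a),-np.cos(a),0]); n=np.array([np.cos(a),np.sin(a),0])
    return [piv+d*r+n*w+[0,0,23] for r,w in((30,7),(190,7),(190,-7),(30,-7))]
for nm,im in(("side",s),("top",t)):
    g=cv2.GaussianBlur(cv2.cvtColor(im,cv2.COLOR_BGR2GRAY),(0,0),.7).astype(float); best=[]
    for a in np.arange(-.25,.7,.01):
        P=np.array(ends(a))@ER.T+EO
        m=np.zeros(g.shape,np.uint8); cv2.fillConvexPoly(m,(proj(nm,P)*16).round().astype(np.int32),1,shift=4)
        best.append((g[m>0].mean(),round(a,2)))
    print(nm,sorted(best)[-3:])
E
python3 bar.py
```

```text
easel TCP [  3.5 -29.2  16.9] rot err tool [0.001  0.0021 0.002 ] F easel [ 0.7 -3.6  6.6] gap 0.2 q [ -3.  -5. 116.  -3.  44.   5.] 24.05
side [(np.float64(85.35245901639344), np.float64(0.17)), (np.float64(87.88796680497926), np.float64(0.15)), (np.float64(88.13991769547324), np.float64(0.16))]
top [(np.float64(102.88524590163935), np.float64(0.13)), (np.float64(102.98663101604278), np.float64(0.16)), (np.float64(104.86827956989248), np.float64(0.15))]
```

Emit:
servo_tool([
  [0,0,-3.5,0.2,0,0,0],
  [0,0,-3.5,0.2,0,0,0],
  [0,0,-3,0.2,0,0,0],
  [0,0,-2.5,0.2,0,0,0],
])

```text
time: 24.55
tool_pos: [606.0, 7.8, 92.8]
tcp_rot: [154.9, 0.2, 83.0]
ft_force: [-2.3, -1.7, 7.8]
finger_gap: 0.2
```

```bash
python3 bar.py
```

```text
easel TCP [ -9.5 -29.5  16.9] rot err tool [0.002  0.0027 0.0023] F easel [ 1.4 -2.   8. ] gap 0.2 q [ -3.  -6. 118.  -3.  43.   6.] 24.55
side [(np.float64(81.54471544715447), np.float64(0.05)), (np.float64(82.79183673469387), np.float64(0.07)), (np.float64(83.41803278688525), np.float64(0.06))]
top [(np.float64(106.08839779005525), np.float64(0.04)), (np.float64(106.7103825136612), np.float64(0.06)), (np.float64(106.97267759562841), np.float64(0.05))]
```

Emit:
servo_tool([
  [0,0,-2,-0.2,0,0,0],
  [0,0,-1.5,-0.2,0,0,0],
  [0,0,-1.5,-0.2,0,0,0],
])

```text
time: 24.95
tool_pos: [599.5, 8.8, 89.8]
tcp_rot: [155.0, 0.2, 83.0]
ft_force: [-1.0, -1.4, 2.7]
finger_gap: 0.2
```

```bash
python3 bar.py
```

```text
easel TCP [-16.8 -29.3  17. ] rot err tool [-0.0004  0.0025  0.0023] F easel [ 0.4 -1.5  2.8] gap 0.2 q [ -3.  -7. 119.  -3.  43.   6.] 24.95
side [(np.float64(81.99166666666666), np.float64(0.0)), (np.float64(82.13991769547324), np.float64(0.01)), (np.float64(82.76829268292683), np.float64(0.02))]
top [(np.float64(107.56873315363882), np.float64(0.02)), (np.float64(108.05163043478261), np.float64(0.0)), (np.float64(108.35675675675675), np.float64(0.01))]
```

Emit:
servo_tool([
  [0,0,-1,0,0,0,0],
  [0,0,-1,0,0,0,0],
])

```text
time: 25.25
tool_pos: [597.5, 9.1, 88.9]
tcp_rot: [155.0, 0.2, 83.0]
ft_force: [-1.3, -1.2, 4.2]
finger_gap: -0.1
```

```bash
python3 bar.py
```

```text
easel TCP [-19.  -29.3  17. ] rot err tool [-0.0007  0.0025  0.0025] F easel [ 0.7 -1.3  4.3] gap -0.1 q [ -3.  -7. 119.  -3.  43.   6.] 25.25
side [(np.float64(82.3045267489712), np.float64(0.01)), (np.float64(83.07661290322581), np.float64(-0.01)), (np.float64(85.1), np.float64(0.0))]
top [(np.float64(107.32795698924731), np.float64(-0.02)), (np.float64(108.37567567567568), np.float64(-0.01)), (np.float64(108.47554347826087), np.float64(0.0))]
```

Emit:
servo_tool([
  [0,0,-1,0,0,0,0],
  [0,0,-1,0,0,0,0],
  [0,0,-1,0,0,0,0],
])

```text
time: 25.65
tool_pos: [596.4, 9.3, 88.7]
tcp_rot: [154.8, 0.2, 83.0]
ft_force: [6.3, -1.0, 0.0]
finger_gap: 0.2
```

```bash
python3 bar.py
```

```text
easel TCP [-20.2 -29.2  17.3] rot err tool [0.0032 0.0022 0.0022] F easel [ 5.8 -0.2 -2.7] gap 0.2 q [ -3.  -8. 120.  -3.  43.   6.] 25.65
side [(np.float64(80.65400843881856), np.float64(-0.02)), (np.float64(83.7258064516129), np.float64(-0.01)), (np.float64(83.75416666666666), np.float64(0.0))]
top [(np.float64(108.8288043478261), np.float64(0.0)), (np.float64(109.10752688172043), np.float64(-0.02)), (np.float64(109.36486486486487), np.float64(-0.01))]
```

Contact: the tool moved only 1.2 of 3 mm and Fx rose to 5.8 N. One more light press, then back off upslope and retract.

Emit:
servo_tool([
  [0,0,-1.5,0,0,0,0],
  [0,0,-1.5,0,0,0,0],
  [0,0,4,0,0,0,0],
  [0,0,8,0,0,0,0],
  [0,0,5,-15,0,0,0],
  [0,0,0,-35,0,0,0],
  [0,0,-20,-45,0,0,0],
  [0,0,-45,-20,0,0,0],
  [0,0,-45,0,0,0,0],
  [0,0,-45,0,0,0,0],
])

```text
time: 26.75
tool_pos: [424.0, 31.1, 139.3]
tcp_rot: [154.7, 0.0, 83.0]
ft_force: [-1.1, 0.6, 1.3]
finger_gap: 0.4
```

```bash
python3 bar.py; python3 tilt.py
```

```text
easel TCP [-156.2  -28.7  136.7] rot err tool [0.005  0.0006 0.    ] F easel [-0.5  0.4  1.7] gap 0.4 q [ -0. -49. 142.  -3.  62.   8.] 26.75
side [(np.float64(150.95358649789029), np.float64(-0.02)), (np.float64(152.73387096774192), np.float64(-0.01)), (np.float64(153.33333333333334), np.float64(0.0))]
top [(np.float64(136.09164420485175), np.float64(-0.03)), (np.float64(136.72432432432433), np.float64(-0.01)), (np.float64(137.38440860215053), np.float64(-0.02))]
side 96.0 [  29   42  113  151 7982]
top 98.0 [  49  103   60   88 4193]
['side'] locked [4] {'x': np.float64(-53.5), 'y': np.float64(-68.7), 'rx%': np.float64(-1.5), 'ry%': np.float64(-6.1)} 14.3
['side'] locked [2, 3, 4] {'x': np.float64(-55.8), 'y': np.float64(-67.0)} 19.0
['side'] locked [2, 3] {'x': np.float64(-54.4), 'y': np.float64(-72.5), 'h': np.float64(3.2)} 19.9
['side'] locked [] {'x': np.float64(-52.1), 'y': np.float64(-71.6), 'rx%': np.float64(1.5), 'ry%': np.float64(-7.0), 'h': np.float64(2.8)} 12.8
['side', 'top'] locked [4] {'x': np.float64(-52.9), 'y': np.float64(-71.7), 'rx%': np.float64(2.1), 'ry%': np.float64(-5.9)} 51.6
['side', 'top'] locked [2, 3, 4] {'x': np.float64(-55.4), 'y': np.float64(-72.1)} 53.3
['side', 'top'] locked [2, 3] {'x': np.float64(-54.8), 'y': np.float64(-73.4), 'h': np.float64(5.0)} 38.3
['side', 'top'] locked [] {'x': np.float64(-53.2), 'y': np.float64(-72.7), 'rx%': np.float64(1.4), 'ry%': np.float64(-4.9), 'h': np.float64(3.9)} 34.6
```

The bar rests at about -0.01 rad. The fits leave some doubt that the collar is within 2.5 mm of the face, since opening the pads may have drawn the peg up slightly. I'll press its top straight down once with shut fingers.

```bash
python3 -c "
from h import *
plan(ER@[-53,-72,85]+EO,RT,4,.1)"
```

```text
n 4 dist 122.1 ang 0.44
[0.1, -10.9, 25.3, 13.2, 0.0019, 0.0, 0.0001]
[0.1, -10.9, 25.3, 13.2, 0.0019, 0.0, 0.0001]
[0.1, -10.9, 25.3, 13.1, 0.0019, 0.0, 0.0001]
[0.1, -10.9, 25.4, 13.1, 0.0019, 0.0, 0.0001]
```

Emit:
servo_tool([
  [0,-11,25,7,0.002,0,0],
  [0,-11,25,9,0,0,0],
  [0,-11,25,11,0,0,0],
  [0,-11,25,11,0,0,0],
  [0,0,0,0,0,0,0],
])

```text
time: 27.45
tool_pos: [534.3, -28.5, 146.3]
tcp_rot: [155.0, -0.0, 83.0]
ft_force: [0.1, -0.4, -1.1]
finger_gap: -0.1
```

```bash
python3 -c "
from h import *
inE();plan(ER@[-53,-72,68]+EO,RT,1,.1)"
```

```text
easel TCP [-47.5 -74.4  93.6] rot err tool [-0.0006 -0.0007  0.001 ] F easel [-0.4 -0.4 -1.1] gap -0.1 q [ -9. -24. 126.   1.  53.  -3.] 27.45
n 1 dist 26.3 ang 0.08
[0.1, 2.4, -5.5, 25.6, -0.0006, -0.0007, 0.001]
```

Emit:
servo_tool([
  [0,2,0,12,0,0,0],
  [0,0,0,8,0,0,0],
  [0,0,0,0,0,0,0],
])

```text
time: 27.75
tool_pos: [543.8, -28.6, 122.9]
tcp_rot: [155.6, -0.0, 82.9]
ft_force: [0.3, -0.0, -0.6]
finger_gap: 0.0
```

```bash
python3 -c "
from h import *
inE();plan(ER@[-52,-72,66]+EO,RT,1,.1)"
```

```text
easel TCP [-48.8 -73.3  68.4] rot err tool [-0.011  -0.0004 -0.0012] F easel [-0.   0.  -0.7] gap 0.0 q [ -9. -20. 126.   1.  50.  -2.] 27.75
n 1 dist 4.2 ang 0.63
[0.1, 1.3, -3.2, 2.4, -0.011, -0.0004, -0.0012]
```

Emit:
servo_tool([
  [0,1,-3,2,-0.011,0,0],
  [0,0,-0.3,2,0,0,0],
  [0,0,-0.6,1.2,0,0,0],
  [0,0,-0.8,1.2,0,0,0],
])

```text
time: 28.15
tool_pos: [541.7, -26.6, 114.5]
tcp_rot: [155.0, -0.1, 83.0]
ft_force: [-0.6, -0.2, 2.3]
finger_gap: 0.1
```

```bash
python3 -c "
from h import *
inE()"
```

```text
easel TCP [-54.4 -71.6  61.8] rot err tool [-0.     -0.0009 -0.0003] F easel [ 0.5 -0.3  2.4] gap 0.1 q [ -9. -20. 127.   1.  48.  -2.] 28.15
```

Emit:
servo_tool([
  [0,0,0,1.5,0,0,0],
  [0,0,-0.5,1.5,0,0,0],
  [0,0,-0.5,1.5,0,0,0],
  [0,0,-0.5,1.8,0,0,0],
])

```text
time: 28.55
tool_pos: [548.1, -27.4, 115.9]
tcp_rot: [154.2, -0.0, 83.0]
ft_force: [-6.5, -0.5, 10.3]
finger_gap: -0.4
```

```bash
python3 -c "
from h import *
inE()"
```

```text
easel TCP [-47.9 -71.6  60.3] rot err tool [ 0.0145 -0.0005  0.0004] F easel [-1.5 -1.3 12.1] gap -0.4 q [ -9. -20. 127.   1.  47.  -2.] 28.55
```

The top is at 60.3 mm under 12 N, which matches a collar on the face. I'll lift off and check.

Emit:
servo_tool([
  [0,0,0,-8,0,0,0],
  [0,0,0,-30,0,0,0],
  [0,0,-15,-40,0,0,0],
  [0,0,-35,-25,0,0,0],
  [0,0,-35,0,0,0,0],
  [0,0,0,0,0,0,0],
])

```text
time: 29.15
tool_pos: [424.6, -11.8, 169.2]
tcp_rot: [155.2, -0.0, 83.1]
ft_force: [-0.7, 0.1, -1.2]
finger_gap: 0.5
```

```bash
python3 bar.py; python3 tilt.py
cat >> tilt.py <<'E'
print("y,rx fixed")
x0=[-49,-72.2,0,0,0]
r=minimize(lambda y:cost([y[0],-72.2,0,y[1],y[2]],["side"]),[-49.5,-3,0],method="Nelder-Mead"); print(r.x,r.fun)
for h in(0,1,2,3): 
    r=minimize(lambda y:cost([y[0],y[2],0,y[1],h],["side"]),[-49.5,-3,-72],method="Nelder-Mead"); print(h,r.x.round(2),round(r.fun,2))
E
python3 tilt.py | tail -5
```

```text
easel TCP [-138.4  -71.1  161.2] rot err tool [-0.0033 -0.0012  0.001 ] F easel [-1.1 -0.  -0.8] gap 0.5 q [ -9. -51. 140.   1.  66.  -3.] 29.15
side [(np.float64(153.78225806451613), np.float64(-0.01)), (np.float64(154.18106995884773), np.float64(0.01)), (np.float64(156.72083333333333), np.float64(0.0))]
top [(np.float64(136.44565217391303), np.float64(0.0)), (np.float64(137.58870967741936), np.float64(-0.02)), (np.float64(137.7891891891892), np.float64(-0.01))]
side 95.0 [  31   41  113  152 8176]
top 91.0 [  48  100   61   91 4386]
['side'] locked [4] {'x': np.float64(-52.6), 'y': np.float64(-68.6), 'rx%': np.float64(-2.7), 'ry%': np.float64(-8.1)} 10.2
['side'] locked [2, 3, 4] {'x': np.float64(-55.0), 'y': np.float64(-68.5)} 15.7
['side'] locked [2, 3] {'x': np.float64(-53.6), 'y': np.float64(-73.1), 'h': np.float64(3.0)} 16.2
['side'] locked [] {'x': np.float64(-51.4), 'y': np.float64(-72.6), 'rx%': np.float64(3.1), 'ry%': np.float64(-6.6), 'h': np.float64(3.6)} 10.2
['side', 'top'] locked [4] {'x': np.float64(-52.1), 'y': np.float64(-71.3), 'rx%': np.float64(2.9), 'ry%': np.float64(-6.6)} 48.2
['side', 'top'] locked [2, 3, 4] {'x': np.float64(-54.6), 'y': np.float64(-72.0)} 50.3
['side', 'top'] locked [2, 3] {'x': np.float64(-54.1), 'y': np.float64(-73.4), 'h': np.float64(4.8)} 37.2
['side', 'top'] locked [] {'x': np.float64(-52.8), 'y': np.float64(-72.5), 'rx%': np.float64(3.1), 'ry%': np.float64(-4.1), 'h': np.float64(4.5)} 31.6
[-5.27323654e+01 -2.89150973e+00 -2.30288569e-05] 19.918560127147856
0 [-54.01  -3.11 -67.62] 12.11
1 [-53.9   -3.05 -69.36] 12.46
2 [-53.09  -2.85 -71.35] 12.7
3 [-52.99  -2.94 -72.07] 12.86
```

The bar end may hide part of the collar and skew the fit, so I'll refit with the bar modelled as an occluder.

```bash
sed '/^for ns in/,$d' tilt.py > tilt3.py
cat >> tilt3.py <<'E'
def barhull(n,a=-.005):
    d=np.array([np.sin(a),-np.cos(a),0]); m=np.array([np.cos(a),np.sin(a),0])
    P=np.array([np.array([-30,95,0])+d*r+m*w+[0,0,z] for r in(0,190) for w in(-7,7) for z in(4,23)])@ER.T+EO
    k=np.zeros(im[n].shape,np.uint8); cv2.fillConvexPoly(k,cv2.convexHull(((proj(n,P)-box[n][:2]+.5)*6).astype(np.float32)).astype(np.int32),1); return k
ig={n:cv2.dilate(barhull(n),np.ones((9,9)))==0 for n in im}   # compare only outside the bar
def cost(q,ns): return sum(((full(n,[q[0],q[1],q[2]/100,q[3]/100,q[4]])-bl[n])**2)[ig[n]].sum()/36 for n in ns)
for ns in(["side"],["top"],["side","top"]):
    for lock in([4],[2,4],[2],[]): fit(ns,lock)
E
python3 tilt3.py
```

```text
side 95.0 [  31   40  113  153 8165]
top 93.0 [  50  100   60   91 4387]
['side'] locked [4] {'x': np.float64(-50.6), 'y': np.float64(-69.4), 'rx%': np.float64(-1.8), 'ry%': np.float64(-11.9)} 0.9
['side'] locked [2, 4] {'x': np.float64(-50.7), 'y': np.float64(-68.4), 'ry%': np.float64(-12.0)} 0.7
['side'] locked [2] {'x': np.float64(-51.0), 'y': np.float64(-68.9), 'ry%': np.float64(-10.7), 'h': np.float64(-0.0)} 0.9
['side'] locked [] {'x': np.float64(-50.2), 'y': np.float64(-70.9), 'rx%': np.float64(1.4), 'ry%': np.float64(-10.8), 'h': np.float64(1.8)} 0.8
['top'] locked [4] {'x': np.float64(-55.3), 'y': np.float64(-72.5), 'rx%': np.float64(3.3), 'ry%': np.float64(-9.6)} 8.2
['top'] locked [2, 4] {'x': np.float64(-54.0), 'y': np.float64(-73.6), 'ry%': np.float64(-11.8)} 8.9
['top'] locked [2] {'x': np.float64(-58.9), 'y': np.float64(-73.8), 'ry%': np.float64(1.1), 'h': np.float64(4.2)} 4.9
['top'] locked [] {'x': np.float64(-55.7), 'y': np.float64(-72.6), 'rx%': np.float64(3.1), 'ry%': np.float64(-7.5), 'h': np.float64(2.3)} 7.2
['side', 'top'] locked [4] {'x': np.float64(-50.0), 'y': np.float64(-72.1), 'rx%': np.float64(0.8), 'ry%': np.float64(-10.4)} 25.0
['side', 'top'] locked [2, 4] {'x': np.float64(-50.3), 'y': np.float64(-72.6), 'ry%': np.float64(-9.6)} 25.4
['side', 'top'] locked [2] {'x': np.float64(-49.4), 'y': np.float64(-73.3), 'ry%': np.float64(-13.0), 'h': np.float64(3.1)} 14.8
['side', 'top'] locked [] {'x': np.float64(-50.8), 'y': np.float64(-72.1), 'rx%': np.float64(3.0), 'ry%': np.float64(-8.4), 'h': np.float64(3.3)} 15.3
```

Physically the lean is limited to about 0.09 rad by the hole clearance, and the top height under load says the collar is on the face. The press may have nudged the bar, so I'll push it once more lightly against the collar.

Emit:
servo_tool([
  [0,4,35,0,0,0,0],
  [0,8,40,5,0,0,0],
  [0,12,40,15,0,0,0],
  [0,12,28,20,0,0,0],
  [0,6,5,20,0,0,0],
  [0,0,0,0,0,0,0],
])

```text
time: 30.15
tool_pos: [604.9, 10.0, 199.4]
tcp_rot: [153.0, -0.0, 83.0]
ft_force: [-0.7, 0.3, -0.1]
finger_gap: -0.3
```

```bash
python3 -c "
from h import *
inE();plan(ER@[6,-30,18]+EO,RT,3,.1)"
```

```text
easel TCP [ 34.3 -27.5 114.1] rot err tool [ 0.0354 -0.0005  0.0001] F easel [-0.7  0.2  0.2] gap -0.3 q [ -3. -15. 115.  -2.  54.   5.] 30.15
n 3 dist 100.2 ang 2.03
[0.1, -0.9, -10.5, 31.7, 0.0118, -0.0002, 0.0]
[0.1, -0.9, -10.2, 31.8, 0.0118, -0.0002, 0.0]
[0.1, -0.9, -9.8, 31.9, 0.0118, -0.0002, 0.0]
```

Emit:
servo_tool([
  [0,-1,-5,25,0.012,0,0],
  [0,-1,-3,25,0.012,0,0],
  [0,0,-1,18,0.012,0,0],
  [0,0,0,0,0,0,0],
])

```text
time: 30.55
tool_pos: [629.1, 4.9, 139.3]
tcp_rot: [154.6, -0.0, 83.0]
ft_force: [-0.5, -0.7, 0.6]
finger_gap: -0.1
```

```bash
python3 -c "
from h import *
inE()"
```

```text
easel TCP [ 31.2 -29.6  49.2] rot err tool [ 0.0062 -0.001   0.0007] F easel [-0.1 -0.8  0.7] gap -0.1 q [ -3.  -6. 113.  -2.  48.   5.] 30.55
```

Emit:
servo_tool([
  [0,0,-6,17,0.005,0,0],
  [0,0,-5,12,0,0,0],
  [0,0,-2,0,0,0,0],
])

```text
time: 30.85
tool_pos: [631.0, 4.3, 112.3]
tcp_rot: [154.5, -0.1, 83.0]
ft_force: [0.4, 0.0, 0.6]
finger_gap: 0.0
```

```bash
python3 -c "
from h import *
inE()"
```

```text
easel TCP [ 21.6 -30.   24. ] rot err tool [ 0.0079 -0.0011  0.0002] F easel [0.6 0.1 0.4] gap 0.0 q [ -3.  -4. 114.  -2.  45.   5.] 30.85
```

Emit:
servo_tool([
  [0,0,-5,6,0.007,0,0],
  [0,0,-8,4,0,0,0],
  [0,0,-8,0.5,0,0,0],
  [0,0,-6,0.5,0,0,0],
])

```text
time: 31.25
tool_pos: [611.3, 6.8, 93.4]
tcp_rot: [154.7, -0.1, 83.0]
ft_force: [0.6, -0.2, 0.5]
finger_gap: 0.3
```

```bash
python3 -c "
from h import *
inE()"
```

```text
easel TCP [ -4.4 -29.9  15.2] rot err tool [ 0.0054 -0.0013  0.0001] F easel [ 0.7 -0.2  0.2] gap 0.3 q [ -3.  -6. 117.  -2.  43.   5.] 31.25
```

Emit:
servo_tool([
  [0,0,-6,0,0.005,0,0],
  [0,0,-4,0,0,0,0],
  [0,0,-2,0,0,0,0],
  [0,0,-2,0,0,0,0],
  [0,0,-1.5,0,0,0,0],
])

```text
time: 31.75
tool_pos: [598.8, 8.5, 90.0]
tcp_rot: [154.5, -0.1, 83.0]
ft_force: [-0.0, -0.1, -0.8]
finger_gap: -0.2
```

```bash
python3 -c "
from h import *
inE()"
```

```text
easel TCP [-17.3 -29.7  17.4] rot err tool [ 0.0088 -0.0018  0.0003] F easel [-0.3 -0.1 -0.7] gap -0.2 q [ -3.  -8. 120.  -2.  43.   5.] 31.75
```

Emit:
servo_tool([
  [0,0,-1.5,0.3,0.005,0,0],
  [0,0,-1.2,0,0,0,0],
  [0,0,-1.2,0,0,0,0],
  [0,0,-1.2,0,0,0,0],
])

```text
time: 32.15
tool_pos: [596.1, 8.9, 89.1]
tcp_rot: [154.5, -0.1, 83.0]
ft_force: [5.2, 0.2, -0.5]
finger_gap: 0.1
```

```bash
python3 bar.py
```

```text
easel TCP [-20.2 -29.6  17.8] rot err tool [ 0.0082 -0.002   0.0001] F easel [ 4.4  0.8 -2.6] gap 0.1 q [ -3.  -8. 120.  -2.  43.   5.] 32.15
side [(np.float64(81.29535864978902), np.float64(-0.02)), (np.float64(83.89583333333333), np.float64(0.0)), (np.float64(84.10887096774194), np.float64(-0.01))]
top [(np.float64(109.25815217391305), np.float64(0.0)), (np.float64(109.83870967741936), np.float64(-0.02)), (np.float64(109.91351351351351), np.float64(-0.01))]
```

The bar meets the peg at the same place as before, with 4.4 N. I'll back off and retract.

Emit:
servo_tool([
  [0,0,4,0,0,0,0],
  [0,0,8,0,0,0,0],
  [0,0,5,-15,0,0,0],
  [0,0,0,-35,0,0,0],
  [0,0,0,-45,0,0,0],
  [0,0,0,-20,0,0,0],
  [0,0,0,0,0,0,0],
])

```text
time: 32.95
tool_pos: [560.7, 12.8, 201.7]
tcp_rot: [155.0, -0.1, 83.0]
ft_force: [1.2, 0.1, 0.1]
finger_gap: 0.1
```

```bash
python3 bar.py; python3 tilt3.py | grep "\['side'\]"
python3 - <<'E'
from h import *
import numpy as np
a=cv2.imread("pics/top0.png").astype(int); b=snapshot("top").astype(int)
d=(abs(a-b).sum(2)>90).astype(np.uint8); n,l,s,c=cv2.connectedComponentsWithStats(d)
print([s[i].tolist() for i in range(1,n) if s[i,4]>40])
hand_in()
E
```

```text
easel TCP [ -4.9 -30.1 134.9] rot err tool [-0.0006 -0.0016  0.0001] F easel [ 1.2  0.3 -0.4] gap 0.1 q [ -3. -22. 119.  -2.  58.   5.] 32.95
side [(np.float64(138.27572016460906), np.float64(0.01)), (np.float64(139.31048387096774), np.float64(-0.01)), (np.float64(140.225), np.float64(0.0))]
top [(np.float64(113.91621621621621), np.float64(-0.01)), (np.float64(114.08355795148248), np.float64(-0.03)), (np.float64(114.55376344086021), np.float64(-0.02))]
['side'] locked [4] {'x': np.float64(-51.1), 'y': np.float64(-68.2), 'rx%': np.float64(5.2), 'ry%': np.float64(-11.5)} 2.4
['side'] locked [2, 4] {'x': np.float64(-50.5), 'y': np.float64(-69.9), 'ry%': np.float64(-13.3)} 2.9
['side'] locked [2] {'x': np.float64(-49.1), 'y': np.float64(-72.0), 'ry%': np.float64(-14.6), 'h': np.float64(1.3)} 3.5
['side'] locked [] {'x': np.float64(-51.0), 'y': np.float64(-69.6), 'rx%': np.float64(4.2), 'ry%': np.float64(-10.9), 'h': np.float64(0.8)} 2.8
[[236, 163, 70, 57, 1208], [195, 220, 330, 200, 20014], [403, 246, 11, 8, 54], [410, 339, 150, 81, 4655], [308, 397, 11, 20, 80], [324, 400, 10, 20, 152], [546, 414, 14, 6, 51]]
the job is handed in; nothing more can be done
```

The peg is in the hidden hole and the ledge bar rests on its collar. I handed the job in at about 33 s, with the gripper clear of everything. One check is doubtful: how square the peg stands to the face.

- **Finding the hole:** I swept the peg's foot over the face inside the ticks until it dropped in, then pushed it home against 40 N. When I clamped it again it fitted square and fully home in the side view. A final press on its top put it at 60.3 mm above the face, where 60 mm means the collar is sitting on the face.
- **Bar:** I swung it down until it met the peg with about 4–6 N, and pushed it again after the final press. It stopped at the same place, roughly 0 to -0.02 rad. I estimate the peg's axis is 18–20 mm from the bar's middle line.
- **Bystanders:** in the top view, the board and holder areas show only the expected changes. The arm and its shadow cover much of the lower picture, so I could not confirm the flat brush and other items there by image. No unexpected contact force was seen.

**Doubtful check:** once released, the peg leans down the slope in its loose hole. The image fits gave 0.08–0.12 rad, and the last side-view fits 0.11–0.15 rad, against the 0.12 limit. The hole clearance should allow only about 0.09 rad, and fits with the peg clamped square read about 0.02 too high. Height fits of 1–4 mm were also less certain than the press reading, so I expect the lean to be within tolerance but could not prove it.

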